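# Change the rover's battery and stack its computer back under the retaining bar

### The job

Lift the retaining bar out of the rover's two brackets and lay it in the parts tray, then move the flat battery pack from the rover into the empty charging cradle. Now build up the rover's stack in this order: the charged pack from the other cradle down into the rover's bay, the computer in its case centred lengthwise on top of the pack, and last the retaining bar back down in both brackets so that it lies centred on the computer. Set everything down gently without dropping it, never tip the packs or the computer on edge, and leave the touch sensor and the breadboard where they are.

Things in the scene. Friction and masses are not known exactly. Their poses are not given: they have to be found in the camera images.
- rover: Sizes in mm. Rover, fixed, x from -102 to 91, 138 wide (y). Origin on the desk under the bay's centre. Bay floor 30 above the desk, 79 x 53, flared lips 10 high with 30 gaps mid-side. Wheel tops 56, at |x| 27-85, |y| 49-69. Brackets at x = -63 and 63: open-topped slots 18 wide centred on y = 0, bottom 50, straight to 90, flared to 100 (31 wide). The bar lies along x in both slots, on the stack.
- bar: Retaining bar: aluminium, 160 mm long (its x) x 12 x 12, with an upright black finger tab mid-length on top, 34 long x 10 thick (y), reaching from 12 to 30 above the underside. 80 g. Origin: centre of the underside. At the start it lies in both brackets on the flat pack, underside 52 above the desk; on the computer it will be at 76.
- pack_flat: Flat battery pack: grey box 72 mm long (its x) x 46 wide (its y) x 22 high, flat top with a plain paper label, about 130 g. Origin: centre of the underside; z up. At the start it is the pack in the rover's bay, under the bar. Either way round lengthwise will do.
- pack_charged: Charged battery pack: same as the flat one, 72 mm (x) x 46 (y) x 22 high, origin at the centre of the underside. At the start it is the pack that sits in a charging cradle, its underside 8 above the desk. Either way round lengthwise will do.
- computer: Small computer in a white vented case, 88 mm long (its x, metal sockets at +x) x 58 wide (y) x 24 high, about 110 g. Origin: centre of the flat underside. At the start it lies on the desk. On the stack it lies along the rover's x, either way round, underside 52 above the desk, overhanging the pack by 8 at the ends and 6 at the sides.
- cradle_empty: Empty charging cradle, black, fixed: base 102 mm x 72 x 8. Origin on the desk under its pocket's centre, x along the pocket. Floor of the pocket 8 above the desk, 79 x 53, ringed by flared lips 10 high, with 30 gaps in the middle of the long sides for fingers; a ridge at the -x end is 20 high. A pack seats with its length along x, its origin 8 above this one.
- cradle_full: The other charging cradle, same make and size, in which the charged pack sits at the start. Fixed.
- tray: Parts tray: shallow open steel tray fixed to the desk, 194 mm long (its x) x 84 wide (its y), walls 3 thick and 14 high, floor 3 thick. Origin: centre of the underside. The bar is laid in it along its length.
- touch_sensor: Bystander: small white and grey touch sensor with a red push button, about 58 mm x 24 x 26 high, lying loose on the desk near the robot. Origin: underside. Leave it alone.
- breadboard: Bystander: white breadboard, 55 mm x 165 x 9, lying loose on the desk beyond the rover. Origin: centre of the underside. Leave it alone.
Not all that is in view belongs to the job. Of the things that look like the tray, the middle-sized one is meant. Leave any blue look-alike of the cradle_empty alone.

How it is judged:
By the outcome, as a careful person would: the job done as asked, in the order asked, and still so for the second after the job is handed in, with the robot touching nothing.
It also fails if it takes over 144 s, if anything falls off the work surface, if the arm or the gripper's body presses on something with over 40 N, if the wrist force passes 120 N, or if a joint passes its speed limit or range.

### The arm

A 6-joint arm with a two-finger parallel gripper is mounted at the origin on the work surface. World frame = base frame: x ahead of the robot, y to its left, z up, the work surface at z = 0. Lengths are in mm, angles in rad, forces in N, time in s.
With the tool pointing down it reaches from about 275 to 750 mm from the base axis. Payload 10.2 kg.
Tool frame: the origin (TCP) lies where the fingers leave the gripper's body, on its centre line; the fingertips stand 73 mm ahead of it and the grasp point (between the pads) lies 54 mm ahead of it; z points along the fingers, y is the line along which they close (so a half turn about z gives the same grasp; the last joint's range is limited). The gripper opens to 85 mm and grips with 20 to 120 N. Pads are 22 mm wide; open, the fingers measure 114 mm over their backs; the gripper's body (76 mm by 85 mm) begins 54 mm behind the grasp point. The pads swing forward as they close: fully open they stand 13 mm farther back than shut.
Start: joints at [0.957, 0.313, 1.498, -0, 1.331, -0.223], TCP at [200.001, 485.419, 303.894] pointing down, gripper open.
Joint ranges: [-2.94, 2.94], [-0.97, 2.17], [0.19, 2.56], [-1.23, 4.37], [0.02, 3.11], [-2.88, 2.88]. Speed limits (rad/s): [2.39, 2.39, 3.01, 3.14, 3.14, 3.14].

### API

Orientations are given as a unit quaternion [w, x, y, z].
In Python, from rig import ctrl gives the robot as it stands.
- The arm moves only by the shell command python3 -m creep 'ROWS' [OPENING] [FORCE]. ROWS is JSON, a list that holds one entry, the list of rows, each a list of 6 numbers: the shift along the world's x, y, z in units of 25 mm (1.0 is 25 mm), then the turn, a rotation vector about the world's x, y, z in units of 5 degrees (1.0 is 5 degrees). In form: [[[x, y, z, ax, ay, az], ...]]. A call has 1 to 20 rows; each row is the pose to reach, as a shift and turn from the pose commanded when the call began; what a row does not reach only later rows make up. A row lasts 1/12 s, in which the tool goes at most 41.7 mm and 7.16 degrees, less where a joint would pass 70% of its speed; a pose out of reach is approached as far as the arm can. A call with a gripper value outside its range is refused whole. OPENING is the finger opening in mm, from 0 to 85.4, set as the call begins (- or left out, the last holds). The fingers move at their own pace and stop on an object; FORCE is the grip in N (left out, the last holds). Time passes only in rows, so rows that repeat a pose let the fingers close. It gives the time, the measured TCP pose, the force, the opening and the grip force at its end, in the units of the state.
- ctrl.sense(): the state, without advancing time (a new reading comes with each control period).
- ctrl.capture(name): name is "scene" or "top" or "wrist"; returns a dict with "image" (480x640x3 uint8, red, green, blue), "fx", "fy", "cx", "cy" (pixels), "R" (3x3) and "t" (3): a world point X has camera coordinates R X + t. Camera axes: x right, y down, z forward; pixel columns grow to the right and rows downward; lengths in mm; the calibration is good to about 2 mm. A picture is of the moment at which its call begins. There is no depth.
- ctrl.finish_job(): hands the job in; it is judged then, once.
The state is a dict: "time_s": time; "joints": joint angles; "dq": joint speeds; "tau": joint torques, N m; "eef_pos": TCP position; "ee_rot": TCP orientation; "force": force on the tool from outside, world axes, zero at the start; "wrist_torque": the same for the moment, N m; "grip_width": opening from 0.0 (shut) to 1.0 (fully open); "grip_force": force on a finger pad.
Only numpy, scipy, OpenCV 4.12 (cv2) and the standard library are available. Lean on these libraries where they do the work, as an engineer would, in place of code of your own. Each camera call takes 0.05 s, during which the arm holds its last target. There are 200 camera calls.

## Working session

There is one attempt and no reset: what is moved stays moved. The work goes in short steps, Python scripts to look and compute and a shell command to move; the robot and the scene stay as the last step left them, time stands still between calls to the robot, and variables do not carry over. Pictures are saved under pics/ and viewed, at most 14 in all, crops included, and the job is handed in when it is done.

```bash
ls; mkdir -p pics; python3 - <<'E'
from rig import ctrl
import cv2
for n in("scene","top"):
    c=ctrl.capture(n);cv2.imwrite(f"pics/{n}0.png",c["image"][:,:,::-1])
    print(n,c["fx"],c["fy"],c["cx"],c["cy"],c["R"],c["t"])
print(ctrl.sense())
E
```

```text
pics
scene 451.44985263782957 451.44985263782957 318.4839520062179 236.16201235974017 [[-0.76299195  0.64633688 -0.00958696]
 [ 0.52432811  0.61015211 -0.59396501]
 [-0.37805199 -0.45821724 -0.80443375]] [ 429.51192937 -194.98729322 1150.50877534]
top 448.78617911781095 448.78617911781095 315.81958205272673 238.11669746256908 [[-0.05597987 -0.99843052  0.00165584]
 [-0.97067325  0.05403508 -0.23425126]
 [ 0.23379413 -0.01472064 -0.97217468]] [-47.10189608 522.11501223 911.2835694 ]
{'time_s': 0.1, 'joints': array([ 9.56612269e-01,  3.13402973e-01,  1.49835064e+00,  8.40106327e-06,
        1.33103009e+00, -2.23374718e-01]), 'dq': array([-0.00021547, -0.00061632, -0.00256091, -0.00217388,  0.00081268,
       -0.00118219]), 'tau': array([ 2.22207724e-03, -4.12907445e+01, -2.60139745e+01, -2.29597845e-04,
        3.09717150e-03,  4.01705984e-05]), 'eef_pos': array([199.90167879, 485.29214301, 303.39163318]), 'ee_rot': array([-2.45894811e-04,  1.94164466e-01,  9.80968810e-01, -5.42404160e-04]), 'force': array([0.56167531, 0.87297636, 0.46164184]), 'wrist_torque': array([-0.04064364, -0.00192008,  0.06551376]), 'grip_force': 0.0, 'grip_width': 0.9995342300440285}
```

View pics/top0.png

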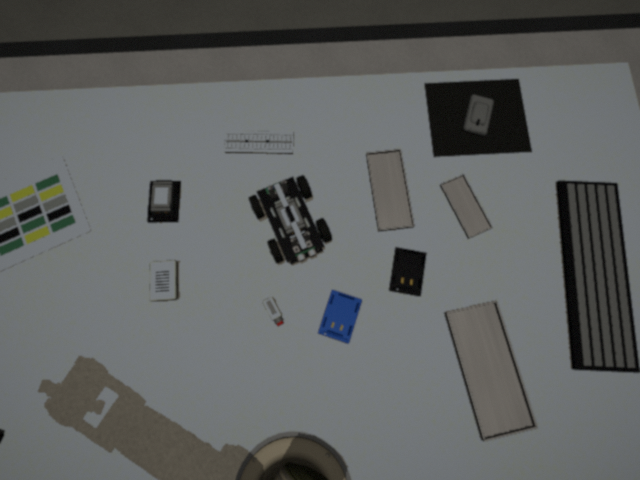

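View pics/scene0.png

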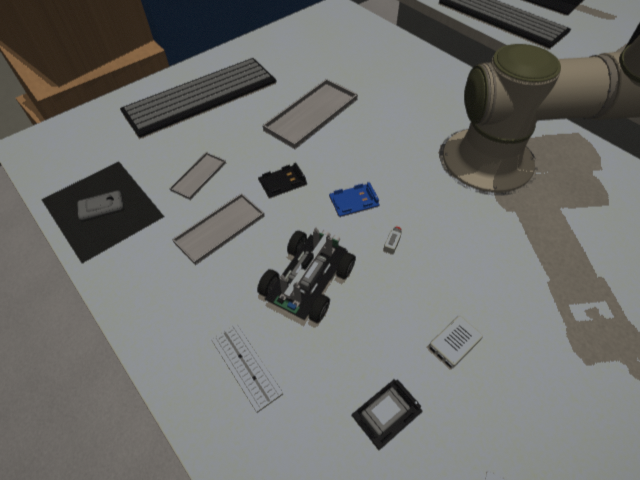

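The top view (up = +x, left = +y) shows the following, by pixel:
- Rover with bar: (292,220).
- Full cradle with pack: (164,200).
- White vented computer: (163,280).
- Black empty cradle: (407,271). Its blue look-alike at (340,315) is to be left alone.
- Tray look-alikes: (390,190), (465,205) and (490,370). By size order, (390,190) is the middle one.
- Touch sensor: (273,311).
- Breadboard: (260,142).

I'll measure these now.

```bash
cat > h.py <<'E'
import numpy as np, cv2
from rig import ctrl
def ray(c,uv,z):
    uv=np.atleast_2d(np.asarray(uv,float))
    R,t=np.array(c["R"]),np.array(c["t"]); o=-R.T@t
    d=np.c_[(uv[:,0]-c["cx"])/c["fx"],(uv[:,1]-c["cy"])/c["fy"],np.ones(len(uv))]@R
    return o+d*((z-o[2])/d[:,2])[:,None]
def proj(c,X):
    p=np.atleast_2d(X)@np.array(c["R"]).T+c["t"]
    return np.c_[c["fx"]*p[:,0]/p[:,2]+c["cx"],c["fy"]*p[:,1]/p[:,2]+c["cy"]]
def rect(c,cnt,z):
    "contour -> plane z -> min area rect: centre, long, short, angle of long axis (deg)"
    P=ray(c,cnt.reshape(-1,2),z)[:,:2].astype(np.float32)
    b=cv2.boxPoints(cv2.minAreaRect(P)); e=b[1]-b[0],b[2]-b[1]
    e=sorted(e,key=np.linalg.norm); a=np.degrees(np.arctan2(e[1][1],e[1][0]))
    return b.mean(0).round(1),np.linalg.norm(e[1]).round(1),np.linalg.norm(e[0]).round(1),round((a+90)%180-90,1)
def save(n,img,k=1): cv2.imwrite(f"pics/{n}.png",cv2.resize(img[:,:,::-1],None,fx=k,fy=k,interpolation=cv2.INTER_CUBIC))
E
python3 - <<'E'
from h import *
c=ctrl.capture("top");im=c["image"]
hsv=cv2.cvtColor(im,cv2.COLOR_RGB2HSV)
bg=cv2.medianBlur(im,5)
print([ (p,im[p[1],p[0]]) for p in [(390,190),(465,205),(300,380),(407,265),(164,195),(163,265)]])
# trays: reddish-beige interior
r,g,b=[im[:,:,i].astype(int) for i in range(3)]
def show(name,m,z,amin=150):
    cs,_=cv2.findContours(m.astype(np.uint8),cv2.RETR_EXTERNAL,cv2.CHAIN_APPROX_NONE)
    for k in cs:
        if cv2.contourArea(k)>amin:
            M=k.reshape(-1,2).mean(0).round(); print(name,M,*rect(c,k,z))
show("tray",cv2.morphologyEx(((r-b>3)).astype(np.uint8),cv2.MORPH_OPEN,np.ones((3,3))),3,400)
dark=cv2.morphologyEx(((im.max(2)<60)).astype(np.uint8),cv2.MORPH_CLOSE,np.ones((5,5)))
show("dark",dark,8,300)
show("white",im.min(2)>170 ,24,100)
a=im[140:300,355:515];d=im[170:330,230:330]
save("crop1",np.hstack([a,im[160:320,130:230],im[160:320,235:335]]),2.2)
E
```

```text
[((390, 190), array([105, 101,  96], dtype=uint8)), ((465, 205), array([102,  98,  94], dtype=uint8)), ((300, 380), array([118, 121, 122], dtype=uint8)), ((407, 265), array([19, 18, 16], dtype=uint8)), ((164, 195), array([118, 122, 125], dtype=uint8)), ((163, 265), array([117, 122, 125], dtype=uint8))]
tray [295. 464.] [74.3 -5.7] 218.7 87.4 86.8
tray [140. 428.] [147.9 318.6] 462.9 142.9 58.5
tray [493. 373.] [ 224.8 -434.9] 274.4 120.2 9.8
tray [465. 206.] [ 591.5 -431.5] 143.5 62.8 20.3
tray [390. 190.] [ 642.3 -257.4] 195.5 84.2 3.7
tray [335.  61.] [ 985.7 -120.5] 1645.2 213.6 86.9
tray [312.  14.] [1114.8 -120.7] 1688.3 127.4 86.9
dark [276. 470.] [58.4 16.4] 191.1 50.6 86.8
dark [324. 450.] [ 81.9 -67. ] 127.4 29.3 51.4
dark [407. 271.] [ 443.8 -278.9] 100.2 70.3 -14.1
dark [596. 278.] [ 419.9 -703.5] 430.5 149.5 -5.7
dark [164. 201.] [641.1 272.8] 98.4 71.9 -3.0
dark [292. 221.] [578.7 -21.1] 192.3 142.9 20.3
dark [477. 118.] [ 816.3 -488.4] 236.1 196.6 90.0
dark [312.  21.] [1088.8 -119.2] 1679.9 170.5 86.9
```

View pics/crop1.png

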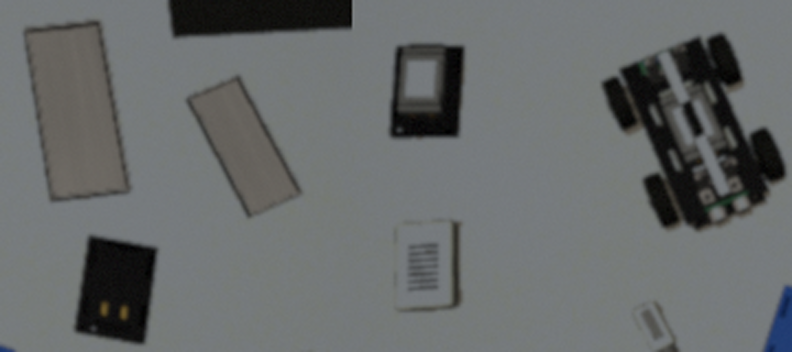

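Checking the sizes against the description:
- **Trays:** the candidates are (390,190) at 195×84 mm, (465,205) at 143×63 and (490,370) at 274×120. The middle one matches the 194×84 tray, and the crop shows it plainly.
- **Empty cradle:** the black one at (407,271) is it. It has no pack and shows its contacts, while the blue one is the decoy.

Next I move over the rover and look with the wrist camera.

```bash
python3 -m creep '[[[15.2,-20.2,0,0,0,8.54],[15.2,-20.2,0,0,0,8.54],[15.2,-20.2,0,0,0,8.54],[15.2,-20.2,0,0,0,8.54],[15.2,-20.2,0,0,0,8.54],[15.2,-20.2,0,0,0,8.54],[15.2,-20.2,0,0,0,8.54],[15.2,-20.2,0,0,0,8.54],[15.2,-20.2,0,0,0,8.54],[15.2,-20.2,0,0,0,8.54],[15.2,-20.2,0,0,0,8.54],[15.2,-20.2,0,0,0,8.54],[15.2,-20.2,0,0,0,8.54],[15.2,-20.2,0,0,0,8.54],[15.2,-20.2,0,0,0,8.54],[15.2,-20.2,0,0,0,8.54],[15.2,-20.2,0,0,0,8.54],[15.2,-20.2,0,0,0,8.54],[15.2,-20.2,0,0,0,8.54],[15.2,-20.2,0,0,0,8.54]]]'
python3 - <<'E'
from h import *
c=ctrl.capture("wrist");save("w1",c["image"]);s=ctrl.sense()
print(s["time_s"],s["eef_pos"],s["ee_rot"],s["joints"]);print(c["R"],c["t"],c["fx"], -np.array(c["R"]).T@c["t"])
E
```

```text
time_s: 1.82
eef_pos: [579.5, -18.4, 304.0]
ee_rot: [-0.0, -0.177, 0.984, 0.0]
force: [-0.3, 1.1, 0.1]
grip_width: 1.001
grip_force: 0.0
1.8667 [579.47044582 -18.3327917  304.20289003] [ 6.99662105e-05 -1.77056779e-01  9.84200635e-01  4.16524804e-05] [-2.33639620e-01  4.34416535e-01  1.32418887e+00  1.34705518e-04
  1.38289234e+00 -2.16045145e+00]
[[-3.48498883e-01  9.37309189e-01 -1.10427830e-04]
 [ 9.04942799e-01  3.36495493e-01  2.60479009e-01]
 [ 2.44186528e-01  9.06767128e-02 -9.65479504e-01]] [ 219.5831944  -551.76231536  238.69454321] 370.8218502814586 [517.55183999 -41.79584997 374.20143869]
```

View pics/w1.png

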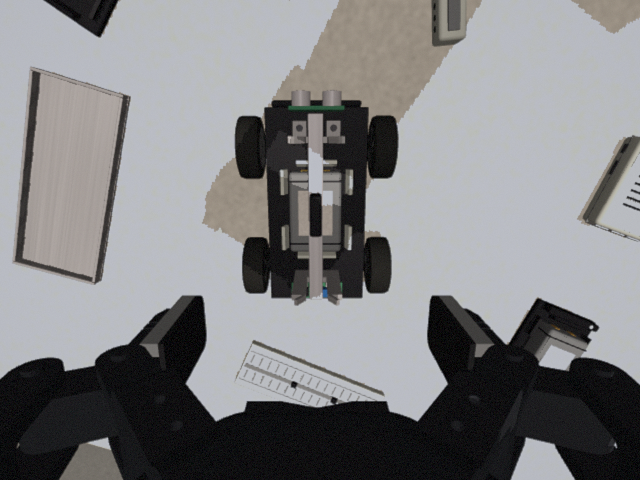

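The wrist view looks down on the rover, with the bar vertical at column 316 (rows 114–297) and the black tab at rows 193–236. The brackets are near rows 132 and 288. I'll measure the tab and the bar ends.

```bash
python3 - <<'E'
from h import *
c=ctrl.capture("wrist");im=c["image"]
save("w1c",im[85:310,225:405],2.6)
for n,uv,z in [("bar top end",(315.5,114),64),("bar low end",(316,297),64),("tab hi",(316,193),82),("tab lo",(316,236),82)]:
    print(n,ray(c,uv,z).round(1))
a,b=ray(c,[(315.5,114),(316,297)],64); print(np.linalg.norm(a-b),np.degrees(np.arctan2(*(b-a)[1::-1])),(a+b)/2)
g=im.max(2)
for r in (205,215,225): print(r,g[r,300:334])
print(g[105:125,313],g[285:305,313])
W=ray(c,[(236,117),(397,117),(243,237),(391,237),(236,178),(397,178),(391,293),(243,293)],40).round(1);print(W)
E
```

```text
bar top end [[499.7 -49.2  64. ]]
bar low end [[646.9   5.9  64. ]]
tab hi [[556.2 -27.8  82. ]]
tab lo [[589.1 -15.6  82. ]]
157.18619487761597 20.540693951593546 [573.32051145 -21.63857626  64.        ]
205 [158 158 158 156 157 155 153 154 126  79  28  20  25  24  23  29  25  25
  28  22  21  81 160 161 161 188 186 154 155 158 156 154 124  91]
215 [157 156 159 156 154 157 159 154 124  86  27  21  19  22  25  26  22  30
  24  22  15  59 132 154 156 154 154 155 154 158 158 156 123  91]
225 [159 158 155 156 157 156 155 156 150  89  22  21  18  21  23  23  24  21
  22  16  26  57 129 153 155 153 153 157 160 160 160 154 124  90]
[ 52  88  87  87  74  39  29  42  97 153 161 159 159 161 157 160 159 159
 158 160] [142 142 142 141 141 140 141 141 140 142 151 183 195 190 183 190 189 188
 193 195]
[[ 524.4 -112.8   40. ]
 [ 476.3   16.6   40. ]
 [ 624.   -75.3   40. ]
 [ 575.8   54.1   40. ]
 [ 574.1  -97.5   40. ]
 [ 523.8   37.4   40. ]
 [ 627.5   76.5   40. ]
 [ 677.7  -58.3   40. ]]
```

View pics/w1c.png

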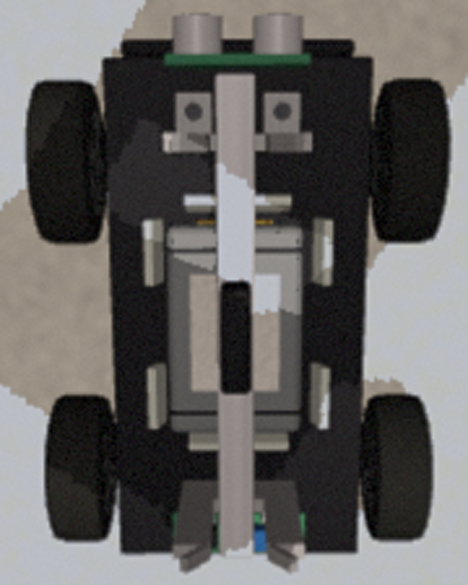

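Bar centre and tab centre agree at (573,-21.7), with an axis angle of 20.5°. The tool is already aligned, so I go down on the tab with the tips just above the bar and grip.

```bash
python3 -m creep '[[[-0.26,-0.13,-1,0,0,0],[-0.26,-0.13,-2,0,0,0],[-0.26,-0.13,-3,0,0,0],[-0.26,-0.13,-4,0,0,0],[-0.26,-0.13,-5,0,0,0],[-0.26,-0.13,-5.6,0,0,0],[-0.26,-0.13,-6,0,0,0],[-0.26,-0.13,-6.3,0,0,0],[-0.26,-0.13,-6.5,0,0,0],[-0.26,-0.13,-6.55,0,0,0],[-0.26,-0.13,-6.55,0,0,0],[-0.26,-0.13,-6.55,0,0,0],[-0.26,-0.13,-6.55,0,0,0]]]' 40 40
python3 - <<'E'
from h import *
c=ctrl.capture("wrist");save("w2",c["image"]);print(ctrl.sense()["eef_pos"])
E
```

```text
time_s: 3.0
eef_pos: [573.8, -22.9, 140.9]
ee_rot: [0.001, -0.176, 0.984, -0.0]
force: [-0.7, 0.1, 0.4]
grip_width: 0.468
grip_force: 0.0
[573.71842726 -22.86957434 140.77553525]
```

View pics/w2.png

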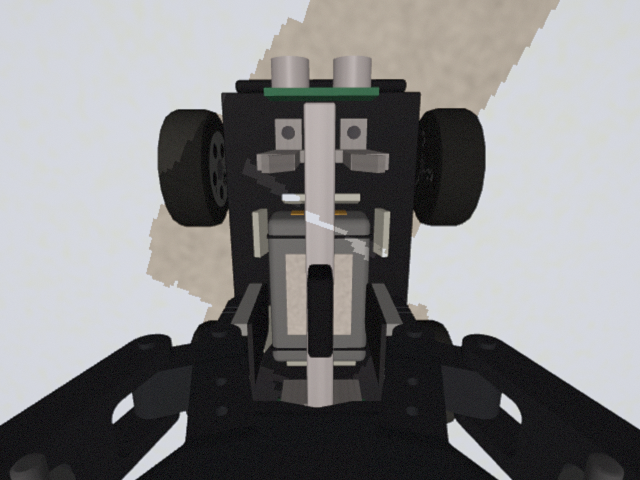

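The fingers stand either side of the tab (column 320, rows 265–356) at mid-length. I close, lift a little, and check.

```bash
python3 -m creep '[[[0,0,0,0,0,0],[0,0,0,0,0,0],[0,0,0,0,0,0],[0,0,0,0,0,0],[0,0,0,0,0,0],[0,0,0,0,0,0],[0,0,0,0,0,0],[0,0,0,0,0,0]]]' 0 40; python3 -m creep '[[[0,0,0.3,0,0,0],[0,0,0.8,0,0,0],[0,0,1.4,0,0,0],[0,0,2.2,0,0,0],[0,0,3,0,0,0],[0,0,4,0,0,0],[0,0,4.8,0,0,0],[0,0,5.2,0,0,0],[0,0,5.2,0,0,0],[0,0,5.2,0,0,0]]]'
python3 - <<'E'
from h import *
c=ctrl.capture("wrist");save("w3",c["image"]);print(c["R"],c["t"])
a,b=ray(c,[(283.5,163),(349,163)],40);
E
```

```text
time_s: 3.72
eef_pos: [573.6, -22.8, 140.3]
ee_rot: [0.0, -0.176, 0.984, -0.0]
force: [-0.1, 0.7, 3.0]
grip_width: 0.104
grip_force: 44.7
time_s: 4.55
eef_pos: [573.3, -22.8, 269.5]
ee_rot: [-0.0, -0.176, 0.984, 0.0]
force: [0.2, -0.1, -1.8]
grip_width: 0.102
grip_force: 44.3
[[-3.47306908e-01  9.37751516e-01 -7.57251798e-05]
 [ 9.05472268e-01  3.35372925e-01  2.60086475e-01]
 [ 2.43921882e-01  9.02612622e-02 -9.65585325e-01]] [ 220.83616778 -535.9596855   207.46910169]
```

View pics/w3.png

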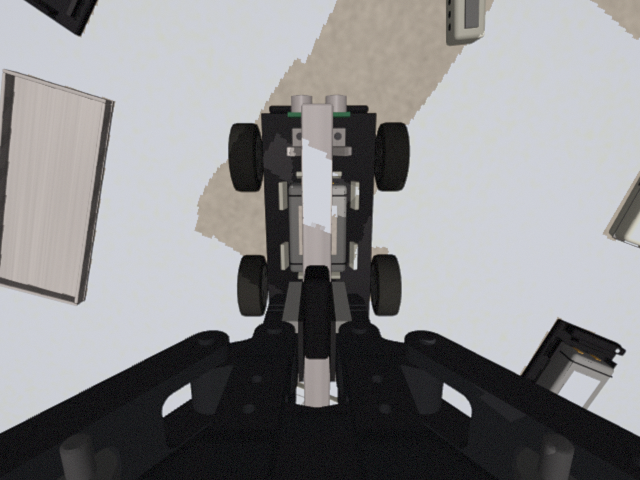

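The bar is held level on the tab. I'll check the tray's pose with the earlier wrist view before carrying it there.

```bash
python3 - <<'E'
from h import *
c=ctrl.capture("wrist")
c=dict(c);c["R"]=[[-3.48498883e-01,9.37309189e-01,-1.10427830e-04],[9.04942799e-01,3.36495493e-01,2.60479009e-01],[2.44186528e-01,9.06767128e-02,-9.65479504e-01]];c["t"]=[219.5831944,-551.76231536,238.69454321]
print(rect(c,np.array([(33,68),(130,97),(100,283),(15,263)]),14))
# bay lips (w1c): long-end lips and side lips at z=40
P=lambda x,y:(225+x/2.6,85+y/2.6)
print("end lips",ray(c,[P(238,204),P(238,440)],38).round(1),"sides",ray(c,[P(152,252),P(322,252),P(154,395),P(320,395)],38).round(1))
E
python3 -m creep '[[[0.4,-1.4,0,0,0,-0.5],[0.8,-2.8,0,0,0,-1],[1.2,-4.2,0,0,0,-1.5],[1.6,-5.6,0,0,0,-2],[2,-7,0,0,0,-2.5],[2.4,-8.2,0,0,0,-3],[2.7,-9.0,0,0,0,-3.3],[2.76,-9.38,0,0,0,-3.36],[2.76,-9.38,-0.8,0,0,-3.36],[2.76,-9.38,-2,0,0,-3.36],[2.76,-9.38,-3.2,0,0,-3.36],[2.76,-9.38,-4,0,0,-3.36],[2.76,-9.38,-4,0,0,-3.36],[2.76,-9.38,-4,0,0,-3.36]]]'
```

```text
(array([ 640.8, -251.3], dtype=float32), np.float32(192.6), np.float32(87.1), np.float32(3.7))
end lips [[537.  -34.5  38. ]
 [616.3  -5.   38. ]] sides [[562.7 -56.7  38. ]
 [542.1  -1.5  38. ]
 [610.9 -39.3  38. ]
 [590.   16.8  38. ]]
time_s: 5.82
eef_pos: [642.2, -256.5, 169.4]
ee_rot: [-0.001, -0.031, 1.0, 0.001]
force: [-0.3, -0.2, -0.3]
grip_width: 0.102
grip_force: 44.3
```

Tray centre agrees within a few mm, well inside the margins. I lower gently.

```bash
python3 -m creep '[[[0,0,-0.8,0,0,0],[0,0,-1.6,0,0,0],[0,0,-2.2,0,0,0],[0,0,-2.6,0,0,0],[0,0,-2.8,0,0,0],[0,0,-2.9,0,0,0],[0,0,-3,0,0,0],[0,0,-3.02,0,0,0],[0,0,-3.04,0,0,0],[0,0,-3.06,0,0,0],[0,0,-3.06,0,0,0]]]'; python3 -m creep '[[[0,0,-0.03,0,0,0],[0,0,-0.06,0,0,0],[0,0,-0.06,0,0,0],[0,0,-0.06,0,0,0]]]'
```

```text
time_s: 6.73
eef_pos: [642.6, -257.4, 94.0]
ee_rot: [0.0, -0.031, 1.0, -0.0]
force: [-0.2, -0.4, -0.5]
grip_width: 0.102
grip_force: 44.3
time_s: 7.07
eef_pos: [642.5, -257.3, 92.1]
ee_rot: [-0.0, -0.031, 1.0, 0.0]
force: [-0.1, -0.1, -0.3]
grip_width: 0.096
grip_force: 44.3
```

```bash
python3 -m creep '[[[0,0,-0.02,0,0,0],[0,0,-0.04,0,0,0],[0,0,-0.06,0,0,0],[0,0,-0.06,0,0,0]]]'; python3 -m creep '[[[0,0,0,0,0,0],[0,0,0,0,0,0],[0,0,0,0,0,0],[0,0,0,0,0,0],[0,0,0,0,0,0]]]' 30;  python3 -m creep '[[[0,0,0.5,0,0,0],[0,0,1.5,0,0,0],[0,0,3,0,0,0],[0,0,4.5,0,0,0],[0,0,6,0,0,0],[0,0,6.4,0,0,0],[0,0,6.4,0,0,0]]]' 75; python3 - <<'E'
from h import *
c=ctrl.capture("wrist");save("w4",c["image"]);print(c["R"],c["t"])
E
```

```text
time_s: 7.4
eef_pos: [642.5, -257.4, 91.3]
ee_rot: [0.0, -0.031, 1.0, -0.0]
force: [-2.2, 1.7, 4.8]
grip_width: 0.104
grip_force: 45.0
time_s: 7.82
eef_pos: [642.5, -257.3, 90.5]
ee_rot: [-0.0, -0.031, 1.0, 0.0]
force: [0.2, 0.1, 0.3]
grip_width: 0.349
grip_force: 0.0
time_s: 8.4
eef_pos: [643.1, -257.6, 255.8]
ee_rot: [0.003, -0.031, 1.0, -0.002]
force: [0.1, 0.1, -0.2]
grip_width: 0.876
grip_force: 0.0
[[-0.06153839  0.99809225 -0.00498954]
 [ 0.96178349  0.06063455  0.26701306]
 [ 0.26680621  0.01163269 -0.96367999]] [ 298.42073365 -625.75431043  162.87650665]
```

View pics/w4.png

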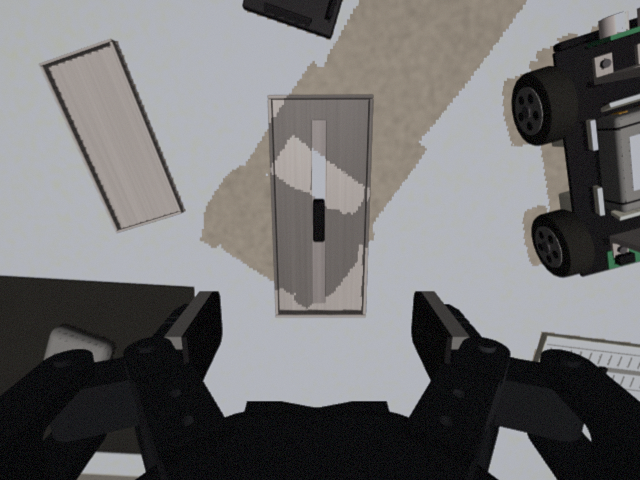

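The bar lies in the middle of the tray (columns 312–326, rows 120–303). Now I go back over the rover to measure the flat pack.

```bash
python3 -m creep '[[[-0.4,1.4,1,0,0,0.5],[-0.8,2.8,1.5,0,0,1],[-1.2,4.2,2,0,0,1.5],[-1.6,5.6,2,0,0,2],[-2,7,2,0,0,2.5],[-2.4,8.2,2,0,0,3],[-2.7,9.0,2,0,0,3.3],[-2.8,9.4,2,0,0,3.36],[-2.8,9.4,2,0,0,3.36],[-2.8,9.4,2,0,0,3.36],[-2.8,9.4,2,0,0,3.36]]]'; python3 - <<'E'
from h import *
c=ctrl.capture("wrist");save("w5",c["image"][85:310,225:405],2.6);np.save("w5.npy",c["image"]);print(c["R"],c["t"])
im=c["image"].astype(int)
m=((im.max(2)>75)).astype(np.uint8)
a,b,cc=ray(c,[(316,150),(316,210),(316,260)],52),0,0
cs,_=cv2.findContours(m[100:300,250:385],cv2.RETR_LIST,cv2.CHAIN_APPROX_NONE,offset=(250,100))
for k in cs:
    if cv2.contourArea(k)>60: print(cv2.boundingRect(k),*rect(c,k,52))
E
```

```text
time_s: 9.37
eef_pos: [572.9, -23.6, 300.0]
ee_rot: [-0.0, -0.175, 0.984, 0.0]
force: [-0.4, -0.0, 0.1]
grip_width: 0.878
grip_force: 0.0
[[-3.45646150e-01  9.38364897e-01 -2.41822190e-04]
 [ 9.06114224e-01  3.33833594e-01  2.59830991e-01]
 [ 2.43897009e-01  8.95904632e-02 -9.65654078e-01]] [ 220.54719568 -543.54438547  237.09573934]
(309, 286, 22, 14) [638.1   3.1] 19.5 12.9 -69.8
(294, 255, 49, 13) [609.8  -8.9] 43.2 11.4 -69.8
(284, 235, 8, 25) [607. -39.] 22.4 6.3 19.2
(347, 234, 8, 26) [587.1  13.7] 23.4 6.3 21.7
(293, 192, 51, 61) [576.6 -21.3] 53.9 43.7 20.2
(348, 179, 9, 26) [540.9  -3.2] 21.6 6.8 21.5
(293, 179, 52, 12) [545.1 -32.3] 43.7 9.4 -69.8
(282, 179, 9, 26) [560.5 -56.4] 21.5 6.2 21.7
(367, 172, 18, 81) [551.  23.] 70.8 15.2 22.3
(250, 170, 22, 86) [586.3 -71.2] 75.3 18.7 18.4
(298, 169, 42, 7) [535.2 -36. ] 34.8 5.0 -69.8
(290, 130, 59, 26) [512.5 -44. ] 48.5 20.1 -69.8
(312, 109, 14, 8) [490.4 -52.6] 10.6 5.4 -69.8
(250, 100, 135, 42) [496.8 -51.5] 109.9 32.0 -69.8
```

View pics/w5.png

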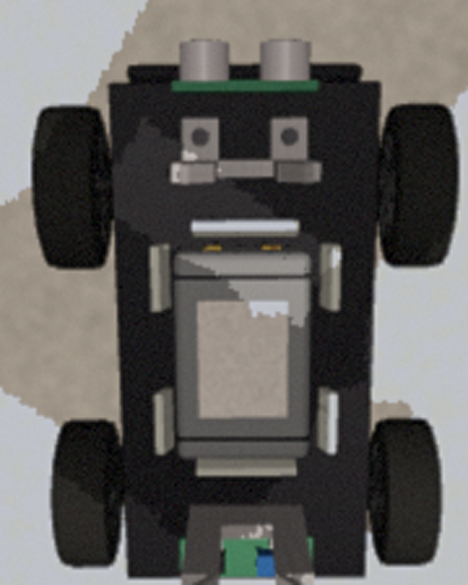

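The crop shows the pack between the lips, with its top face at crop rows ~250–457 and columns 174–309. I cast those edges.

```bash
python3 - <<'E'
from h import *
c=ctrl.capture("wrist")
P=lambda x,y:(225+x/2.6,85+y/2.6)
def ax(A):
    u=np.array([np.cos(np.radians(20.3)),np.sin(np.radians(20.3))]);A=A[:,:2];return np.c_[A@u,A@[-u[1],u[0]]].round(1)
print("origin ref",ax(np.array([[573.,-21.7,0]])))
print("pack ends",ax(ray(c,[P(242,250),P(242,457)],52)),"sides",ax(ray(c,[P(174,350),P(309,350)],52)))
print("side lips z40: inner gap edges", ax(ray(c,[P(160,311),P(163,390),P(330,311),P(327,390)],40)))
print("end lips",ax(ray(c,[P(245,228),P(245,462)],40)))
print("brackets",ax(ray(c,[P(218,165),P(275,165),P(222,530),P(272,530)],90)))
E
```

```text
origin ref [[ 529.9 -219.1]]
pack ends [[ 497.2 -219.8]
 [ 568.6 -219.9]] sides [[ 530.7 -242.8]
 [ 530.7 -197.3]]
side lips z40: inner gap edges [[ 519.4 -248.2]
 [ 547.7 -247.8]
 [ 519.5 -189.4]
 [ 547.7 -189.8]]
end lips [[ 491.1 -218.8]
 [ 574.5 -218.7]]
brackets [[ 469.3 -226.8]
 [ 469.3 -210.7]
 [ 580.  -226.3]
 [ 580.  -210.7]]
```

Pack 71.4×45.5 measured (72×46 given). The bay centre from lips and gaps is (576,-20.4). I descend through the gaps.

```bash
python3 -m creep '[[[0.12,0.12,-1,0,0,0],[0.12,0.12,-2.2,0,0,0],[0.12,0.12,-3.4,0,0,0],[0.12,0.12,-4.6,0,0,0],[0.12,0.12,-5.6,0,0,0],[0.12,0.12,-6.4,0,0,0],[0.12,0.12,-7,0,0,0],[0.12,0.12,-7.4,0,0,0],[0.12,0.12,-7.7,0,0,0],[0.12,0.12,-7.8,0,0,0],[0.12,0.12,-7.8,0,0,0],[0.12,0.12,-7.8,0,0,0]]]' 62 40; python3 -m creep '[[[0,0,0,0,0,0],[0,0,0,0,0,0],[0,0,0,0,0,0],[0,0,0,0,0,0],[0,0,0,0,0,0],[0,0,0,0,0,0]]]' 30 40
python3 - <<'E'
from h import *
c=ctrl.capture("wrist");save("w6",c["image"])
E
```

```text
time_s: 10.47
eef_pos: [575.9, -19.5, 106.4]
ee_rot: [0.001, -0.176, 0.984, -0.0]
force: [-0.0, 0.1, 0.5]
grip_width: 0.727
grip_force: 0.0
time_s: 10.97
eef_pos: [576.0, -19.5, 106.7]
ee_rot: [0.001, -0.176, 0.984, -0.0]
force: [-0.3, 0.0, 5.3]
grip_width: 0.528
grip_force: 42.2
```

View pics/w6.png

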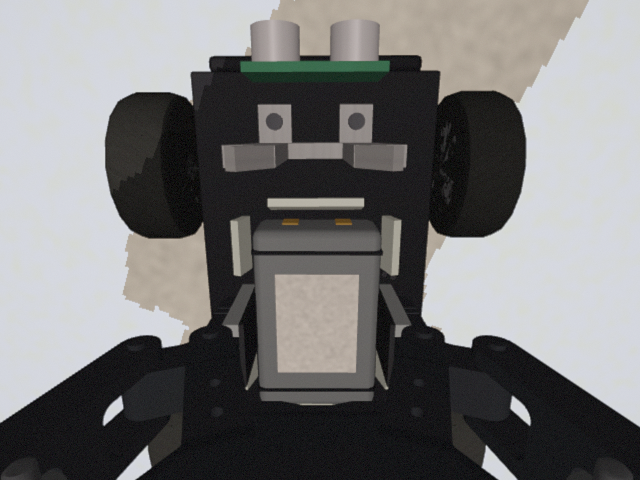

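Gripped at 45 mm in the gaps, held square. I lift, then stop short of the empty cradle so that the camera sees it past the pack.

```bash
python3 -m creep '[[[0,0,0.2,0,0,0],[0,0,0.5,0,0,0],[0,0,1,0,0,0],[0,0,1.8,0,0,0],[0,0,3,0,0,0],[0,0,4.2,0,0,0],[0,0,5.4,0,0,0],[0,0,6.5,0,0,0],[0,0,7,0,0,0],[0,0,7.2,0,0,0]]]'; python3 -m creep '[[[-0.2,-1.2,0,0,0,-0.8],[-0.3,-2.4,0,0,0,-1.6],[-0.5,-3.6,0,0,0,-2.4],[-0.7,-4.8,0,0,0,-3.2],[-0.8,-6,0,0,0,-4],[-1,-7.2,0,0,0,-4.8],[-1.2,-8.4,0,0,0,-5.6],[-1.4,-9.6,0,0,0,-6.4],[-1.5,-10.4,0,0,0,-6.8],[-1.6,-10.8,0,0,0,-6.88],[-1.6,-10.8,0,0,0,-6.88],[-1.6,-10.8,0,0,0,-6.88],[-1.6,-10.8,0,0,0,-6.88]]]'; python3 - <<'E'
from h import *
c=ctrl.capture("wrist");im=c["image"];save("w7",im);print(ctrl.sense()["eef_pos"])
for z in (8,):
    m=cv2.morphologyEx((im.max(2)<60).astype(np.uint8),cv2.MORPH_CLOSE,np.ones((5,5)))
    cs,_=cv2.findContours(m,cv2.RETR_EXTERNAL,cv2.CHAIN_APPROX_NONE)
    for k in cs:
        if cv2.contourArea(k)>1500:print(cv2.boundingRect(k),*rect(c,k,z))
E
```

```text
time_s: 11.85
eef_pos: [575.7, -19.3, 288.7]
ee_rot: [0.002, -0.176, 0.984, -0.001]
force: [0.2, -0.4, -1.7]
grip_width: 0.532
grip_force: 41.5
time_s: 12.93
eef_pos: [535.8, -287.9, 285.5]
ee_rot: [-0.0, 0.122, 0.993, 0.0]
force: [-0.3, -0.4, -0.2]
grip_width: 0.533
grip_force: 41.5
[ 535.85891163 -287.90903725  285.66526499]
(0, 286, 640, 194) [ 728.9 -332.4] 751.6 243.4 76.0
(505, 64, 135, 238) [583.7 -49.9] 222.4 120.2 -1.2
(260, 46, 82, 123) [ 443.6 -279.3] 102.3 70.4 -14.0
```

View pics/w7.png

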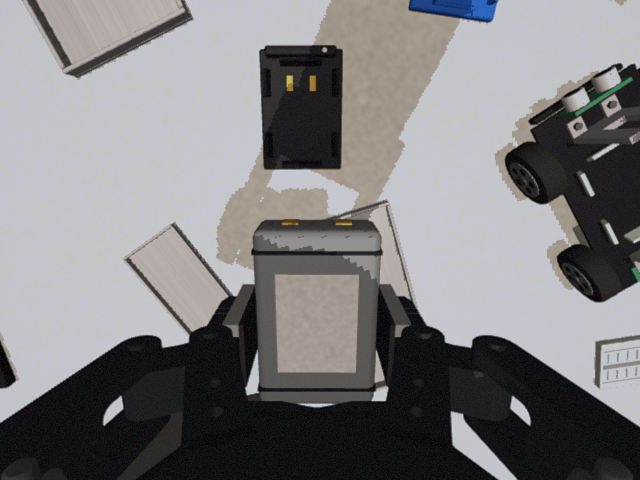

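The empty black cradle is seen clear of the pack at (301,107), 102×70 mm as it should be, with its ridge toward the robot. I check where its pocket lies from the lip shading.

```bash
python3 - <<'E'
from h import *
c=ctrl.capture("wrist");im=c["image"].astype(int)
g=im.mean(2)
print("L col",g[44:170,264:268].mean(1).round().astype(int).tolist())
print("R col",g[44:170,335:339].mean(1).round().astype(int).tolist())
print("mid col",g[44:172,296:304].mean(1).round().astype(int).tolist())
print("row84",g[80:88,258:345].mean(0).round().astype(int).tolist())
for n,uv in [("near base",(301,46)),("far base",(301,168))]: print(n,ray(c,uv,8).round(1),ray(c,uv,20).round(1))
# axis frame
R=ray(c,[(301,60),(301,165),(301,114)],15).round(1);print(R)
E
```

```text
L col [195, 151, 82, 59, 48, 38, 37, 39, 40, 34, 30, 26, 33, 40, 47, 50, 50, 50, 49, 51, 51, 51, 50, 46, 29, 21, 22, 22, 17, 24, 19, 21, 19, 21, 24, 23, 22, 24, 19, 20, 23, 22, 23, 25, 17, 23, 24, 22, 24, 25, 22, 20, 28, 43, 49, 50, 49, 50, 49, 51, 49, 49, 49, 50, 49, 50, 48, 50, 49, 49, 48, 49, 49, 46, 47, 50, 49, 48, 49, 47, 48, 49, 48, 49, 49, 50, 48, 40, 29, 28, 22, 22, 22, 26, 21, 19, 21, 19, 18, 19, 17, 20, 22, 20, 20, 21, 22, 21, 20, 22, 18, 20, 23, 24, 29, 30, 31, 32, 28, 27, 28, 31, 30, 35, 67, 124]
R col [149, 140, 114, 106, 79, 29, 23, 24, 23, 25, 25, 25, 29, 31, 31, 32, 30, 32, 30, 34, 30, 31, 28, 27, 17, 13, 15, 17, 15, 11, 17, 16, 16, 15, 16, 18, 17, 16, 15, 18, 17, 18, 17, 17, 18, 16, 16, 17, 16, 17, 18, 17, 23, 30, 30, 30, 29, 25, 32, 28, 28, 27, 27, 29, 29, 29, 26, 27, 31, 29, 28, 27, 29, 28, 29, 29, 29, 28, 29, 29, 29, 28, 31, 31, 31, 28, 27, 28, 20, 20, 19, 20, 21, 18, 19, 15, 18, 21, 19, 19, 18, 20, 19, 19, 22, 19, 18, 16, 20, 18, 17, 17, 16, 22, 28, 25, 27, 28, 27, 25, 27, 25, 27, 24, 47, 108]
mid col [192, 95, 35, 41, 43, 47, 47, 49, 49, 35, 23, 12, 14, 29, 31, 
[... 316 characters left out ...]
0, 29, 30, 29, 28, 29, 30, 28, 29, 28, 31, 29, 30, 28, 30, 27, 29, 27, 28, 27, 29, 27, 16, 11, 14, 13, 22, 24, 27, 33, 66, 145, 200, 200]
row84 [200, 195, 127, 48, 43, 30, 28, 30, 18, 14, 14, 15, 25, 50, 50, 49, 49, 50, 49, 50, 49, 50, 51, 50, 50, 50, 49, 50, 84, 144, 136, 133, 128, 126, 115, 52, 40, 46, 49, 48, 46, 37, 31, 32, 32, 30, 31, 32, 30, 31, 31, 60, 111, 114, 112, 110, 108, 90, 40, 28, 29, 30, 30, 31, 29, 30, 31, 30, 29, 31, 29, 29, 30, 25, 14, 11, 13, 13, 18, 16, 21, 26, 28, 39, 99, 152, 151]
near base [[ 394.2 -266.7    8. ]] [[ 396.9 -266.9   20. ]]
far base [[ 493.2 -292.4    8. ]] [[ 492.5 -291.7   20. ]]
[[ 406.1 -269.5   15. ]
 [ 490.2 -291.4   15. ]
 [ 447.9 -280.4   15. ]]
```

```bash
python3 - <<'E'
from h import *
c=ctrl.capture("wrist")
A=ray(c,[(301,65.5),(301,160)],8);print(A.round(1),np.linalg.norm(A[0]-A[1]),A.mean(0))
for z in(8,13,18):
    B=ray(c,[(301,96.5),(301,131.5)],z);print(z,np.linalg.norm(B[0]-B[1]),B.mean(0))
C=ray(c,[(270.5,84),(331.5,84),(270.5,145),(331.5,145)],8);print(C.round(1),np.linalg.norm(C[0]-C[1]))
D=ray(c,[(260.5,114),(341.5,114)],8);print(D.mean(0))
s=ctrl.sense();print(s["eef_pos"],s["ee_rot"])
# held pack top at current height: TCP-106.7+52
z=s["eef_pos"][2]-106.7+52
E=ray(c,[(253.5,300),(380,300)],z);F=ray(c,[(317,228),(317,393)],z);print("pack",E.round(1),np.linalg.norm(E[0]-E[1]),F.round(1),np.linalg.norm(F[0]-F[1]))
E
```

```text
[[ 409.  -270.7    8. ]
 [ 486.3 -290.8    8. ]] 79.82800968910863 [ 447.63657864 -280.71322761    8.        ]
8 29.589915627522863 [ 447.6082682  -280.70586568    8.        ]
13 29.16466004215304 [ 447.9554765  -280.58834452   13.        ]
18 28.739404456783287 [ 448.3026848  -280.47082335   18.        ]
[[ 417.  -300.2    8. ]
 [ 429.8 -248.6    8. ]
 [ 466.6 -314.3    8. ]
 [ 480.  -260.5    8. ]] 53.25586648640175
[ 447.44086609 -280.662926      8.        ]
[ 535.8491811  -288.16689259  285.7646664 ] [2.39709238e-05 1.21738774e-01 9.92562173e-01 4.65341282e-05]
pack [[ 521.2 -308.5  231.1]
 [ 532.3 -263.7  231.1]] 46.15374673228171 [[ 500.6 -279.5  231.1]
 [ 565.2 -295.5  231.1]] 66.56499804995808
```

The pocket measures 79.8×53.3 (79×53 given) with its centre at (447.7,-280.6). The pack is centred in the fingers. I move over and lower.

```bash
python3 -m creep '[[[-0.9,0.1,0,0,0,0],[-1.8,0.2,0,0,0,0],[-2.7,0.3,0,0,0,0],[-3.4,0.3,0,0,0,0],[-3.52,0.3,0,0,0,0],[-3.52,0.3,-1,0,0,0],[-3.52,0.3,-2.2,0,0,0],[-3.52,0.3,-3.4,0,0,0],[-3.52,0.3,-4.6,0,0,0],[-3.52,0.3,-5.6,0,0,0],[-3.52,0.3,-6.4,0,0,0],[-3.52,0.3,-6.8,0,0,0],[-3.52,0.3,-7,0,0,0],[-3.52,0.3,-7,0,0,0],[-3.52,0.3,-7,0,0,0]]]'
```

```text
time_s: 14.33
eef_pos: [448.1, -282.1, 111.6]
ee_rot: [0.001, 0.123, 0.992, -0.0]
force: [-0.1, -0.0, -0.9]
grip_width: 0.528
grip_force: 41.5
```

```bash
python3 -m creep '[[[-0.02,0.06,-0.2,0,0,0],[-0.02,0.06,-0.4,0,0,0],[-0.02,0.06,-0.6,0,0,0],[-0.02,0.06,-0.75,0,0,0],[-0.02,0.06,-0.85,0,0,0],[-0.02,0.06,-0.92,0,0,0],[-0.02,0.06,-0.96,0,0,0],[-0.02,0.06,-0.96,0,0,0]]]'; python3 -m creep '[[[0,0,-0.03,0,0,0],[0,0,-0.06,0,0,0],[0,0,-0.06,0,0,0],[0,0,-0.06,0,0,0]]]'
```

```text
time_s: 15.0
eef_pos: [447.0, -280.3, 86.5]
ee_rot: [-0.0, 0.123, 0.992, 0.0]
force: [0.1, 0.2, -1.6]
grip_width: 0.527
grip_force: 41.5
time_s: 15.33
eef_pos: [447.0, -280.3, 85.2]
ee_rot: [0.0, 0.123, 0.992, -0.0]
force: [-1.1, -0.3, -1.2]
grip_width: 0.527
grip_force: 41.5
```

```bash
python3 -m creep '[[[0,0,-0.03,0,0,0],[0,0,-0.05,0,0,0],[0,0,-0.05,0,0,0]]]'; python3 -m creep '[[[0,0,-0.02,0,0,0],[0,0,-0.03,0,0,0],[0,0,-0.03,0,0,0]]]'
```

```text
time_s: 15.58
eef_pos: [447.1, -280.4, 84.7]
ee_rot: [0.0, 0.123, 0.992, -0.0]
force: [-2.5, 2.3, 9.0]
grip_width: 0.526
grip_force: 42.6
time_s: 15.83
eef_pos: [447.1, -280.4, 84.7]
ee_rot: [0.0, 0.123, 0.992, -0.0]
force: [-5.9, 5.1, 16.9]
grip_width: 0.529
grip_force: 43.7
```

Seated at the expected height, 84.7. I release, rise, and go over the full cradle.

```bash
python3 -m creep '[[[0,0,0.03,0,0,0],[0,0,0.04,0,0,0],[0,0,0.04,0,0,0],[0,0,0.04,0,0,0],[0,0,0.04,0,0,0]]]' 62; python3 -m creep '[[[0,0,0.5,0,0,0],[0,0,1.2,0,0,0],[0,0,2.4,0,0,0],[0,0,3.6,0,0,0],[0,0,4.8,0,0,0],[0,0,6,0,0,0],[0,0,7.2,0,0,0],[0,0,8.4,0,0,0],[0,0,8.6,0,0,0],[0,0,8.6,0,0,0]]]'; python3 - <<'E'
from h import *
c=ctrl.capture("wrist");np.save("w8.npy",c["image"])
np.savez("w8",**{k:np.array(v) for k,v in c.items()});save("w8",c["image"][60:340,200:440],1.5)
E
python3 -m creep '[[[7.6,22.2,0,0,0,2.2],[7.6,22.2,0,0,0,2.2],[7.6,22.2,0,0,0,2.2],[7.6,22.2,0,0,0,2.2],[7.6,22.2,0,0,0,2.2],[7.6,22.2,0,0,0,2.2],[7.6,22.2,0,0,0,2.2],[7.6,22.2,0,0,0,2.2],[7.6,22.2,0,0,0,2.2],[7.6,22.2,0,0,0,2.2],[7.6,22.2,0,0,0,2.2],[7.6,22.2,0,0,0,2.2],[7.6,22.2,0,0,0,2.2],[7.6,22.2,0,0,0,2.2],[7.6,22.2,0,0,0,2.2],[7.6,22.2,0,0,0,2.2],[7.6,22.2,0,0,0,2.2],[7.6,22.2,0,0,0,2.2],[7.6,22.2,0,0,0,2.2]]]' 70; python3 - <<'E'
from h import *
c=ctrl.capture("wrist");np.savez("w9",**{k:np.array(v) for k,v in c.items()})
a=np.load("w8.npz")["image"][60:340,180:460];save("w89",np.hstack([a,c["image"][60:340,180:460]]),1.4)
E
```

```text
time_s: 16.25
eef_pos: [447.0, -280.3, 84.0]
ee_rot: [-0.0, 0.123, 0.992, 0.0]
force: [-0.0, 0.4, 0.3]
grip_width: 0.726
grip_force: 0.0
time_s: 17.08
eef_pos: [447.3, -280.6, 300.8]
ee_rot: [0.002, 0.123, 0.992, -0.001]
force: [0.5, -1.3, -0.2]
grip_width: 0.724
grip_force: 0.0
time_s: 18.72
eef_pos: [637.0, 273.3, 299.2]
ee_rot: [-0.0, 0.028, 1.0, -0.0]
force: [-0.5, 0.2, 0.6]
grip_width: 0.822
grip_force: 0.0
```

View pics/w89.png

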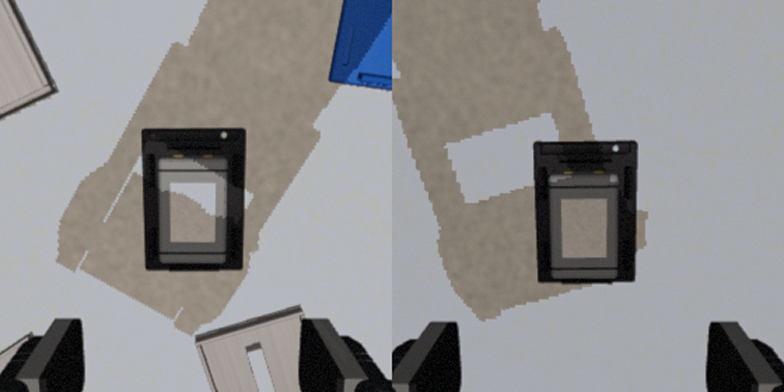

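Left: the flat pack sits squarely inside the cradle. Right: the charged pack is at crop (585,225), i.e. pixel (318,221). I measure it.

```bash
python3 - <<'E'
from h import *
c=dict(np.load("w9.npz"));im=c["image"].astype(int);g=im.mean(2)
m=cv2.morphologyEx((im.max(2)<60).astype(np.uint8),cv2.MORPH_CLOSE,np.ones((5,5)))
cs,_=cv2.findContours(m,cv2.RETR_EXTERNAL,cv2.CHAIN_APPROX_NONE)
for k in cs:
    if 3000<cv2.contourArea(k)<20000:print("cradle",cv2.boundingRect(k),*rect(c,k,8))
m=np.zeros_like(m);m[180:262,285:350]=(g[180:262,285:350]>52)
m=cv2.morphologyEx(m,cv2.MORPH_CLOSE,np.ones((7,7)))
cs,_=cv2.findContours(m,cv2.RETR_EXTERNAL,cv2.CHAIN_APPROX_NONE)
k=max(cs,key=cv2.contourArea);print("pack",cv2.boundingRect(k),*rect(c,k,30))
print(g[176:266,316:322].mean(1).round().astype(int).tolist());print(g[235:240,280:355].mean(0).round().astype(int).tolist())
A=ray(c,[(318,183.5),(318,258.5)],30);B=ray(c,[(292.5,237),(343.5,237)],30);print(A.round(1),np.linalg.norm(A[0]-A[1]),B.round(1),np.linalg.norm(B[0]-B[1]))
s=ctrl.sense();print(s["eef_pos"])
E
```

```text
cradle (281, 161, 74, 102) [641.7 273.8] 101.9 70.6 -2.6
cradle (0, 41, 110, 230) [591.1  23.2] 217.8 105.2 -15.7
pack (292, 182, 58, 80) [646.7 276.5] 76.3 52.8 -2.3
[13, 20, 18, 20, 21, 21, 27, 36, 42, 58, 65, 73, 76, 76, 77, 75, 59, 30, 54, 75, 77, 76, 75, 75, 74, 86, 115, 125, 126, 127, 127, 126, 127, 126, 127, 126, 126, 126, 126, 127, 128, 128, 128, 130, 127, 125, 127, 126, 127, 128, 129, 128, 128, 128, 127, 126, 126, 127, 128, 128, 128, 128, 129, 129, 129, 130, 130, 124, 82, 71, 73, 73, 73, 72, 68, 33, 34, 72, 73, 72, 71, 68, 53, 15, 6, 16, 65, 125, 139, 170]
[120, 124, 122, 61, 16, 16, 13, 14, 8, 4, 7, 6, 13, 36, 63, 69, 73, 72, 74, 73, 77, 102, 129, 130, 129, 130, 129, 128, 129, 128, 129, 129, 130, 129, 129, 128, 129, 129, 130, 130, 127, 126, 125, 125, 126, 127, 127, 126, 127, 129, 128, 129, 124, 89, 73, 72, 74, 72, 71, 65, 57, 29, 14, 15, 13, 7, 10, 8, 9, 11, 8, 13, 16, 30, 83]
[[610.  275.6  30. ]
 [681.7 271.7  30. ]] 71.77436952314403 [[659.  248.8  30. ]
 [661.7 297.   30. ]] 48.26989639111046
[637.05288746 273.35511404 299.48152105]
```

Charged pack centre is (645.8,273.2) at -2.5°, which agrees with the cradle outline. I pick it up.

```bash
python3 -m creep '[[[0.2,0,-1,0,0,0.14],[0.35,0,-2.2,0,0,0.14],[0.35,0,-3.4,0,0,0.14],[0.35,0,-4.6,0,0,0.14],[0.35,0,-5.8,0,0,0.14],[0.35,0,-6.8,0,0,0.14],[0.35,0,-7.6,0,0,0.14],[0.35,0,-8.1,0,0,0.14],[0.35,0,-8.4,0,0,0.14],[0.35,0,-8.55,0,0,0.14],[0.35,0,-8.6,0,0,0.14],[0.35,0,-8.6,0,0,0.14]]]' 62 40; python3 -m creep '[[[0,0,0,0,0,0],[0,0,0,0,0,0],[0,0,0,0,0,0],[0,0,0,0,0,0],[0,0,0,0,0,0],[0,0,0,0,0,0]]]' 30 40
```

```text
time_s: 19.77
eef_pos: [646.2, 274.7, 85.1]
ee_rot: [0.001, 0.021, 1.0, 0.0]
force: [-0.8, 0.9, 0.0]
grip_width: 0.722
grip_force: 0.0
time_s: 20.27
eef_pos: [646.3, 274.8, 85.6]
ee_rot: [0.001, 0.021, 1.0, 0.0]
force: [-0.5, -0.9, 5.8]
grip_width: 0.524
grip_force: 43.1
```

```bash
python3 -m creep '[[[0,0,0.2,0,0,0],[0,0,0.5,0,0,0],[0,0,1,0,0,0],[0,0,1.8,0,0,0],[0,0,3,0,0,0],[0,0,4.2,0,0,0],[0,0,5.4,0,0,0],[0,0,6,0,0,0],[0,0,6,0,0,0]]]'; python3 -m creep '[[[-0.3,-1.2,0,0,0,0.5],[-0.6,-2.4,0,0,0,1],[-0.9,-3.6,0,0,0,1.5],[-1.2,-4.8,0,0,0,2],[-1.5,-6,0,0,0,2.5],[-1.8,-7.2,0,0,0,3],[-2,-8.4,0,0,0,3.5],[-2.3,-9.6,0,0,0,4],[-2.6,-10.8,0,0,0,4.4],[-2.8,-11.6,0,0,0,4.54],[-2.81,-11.81,0,0,0,4.54],[-2.81,-11.81,-0.8,0,0,4.54],[-2.81,-11.81,-1.8,0,0,4.54],[-2.81,-11.81,-2.6,0,0,4.54],[-2.81,-11.81,-3,0,0,4.54],[-2.81,-11.81,-3,0,0,4.54],[-2.81,-11.81,-3,0,0,4.54],[-2.81,-11.81,-3,0,0,4.54]]]'; python3 - <<'E'
from h import *
c=ctrl.capture("wrist");save("w10",c["image"],1);s=ctrl.sense();print(s["eef_pos"])
z=s["eef_pos"][2]-77.6+22
g=c["image"].mean(2); print(z,g[300,235:400].round().astype(int).tolist())
E
```

```text
time_s: 21.02
eef_pos: [646.6, 274.9, 239.8]
ee_rot: [0.004, 0.021, 1.0, 0.001]
force: [0.9, 1.0, -0.7]
grip_width: 0.524
grip_force: 42.4
time_s: 22.52
eef_pos: [576.1, -20.4, 160.3]
ee_rot: [0.001, -0.176, 0.984, -0.0]
force: [-0.2, -0.1, -1.6]
grip_width: 0.524
grip_force: 42.3
[576.04543141 -20.48712589 160.46678426]
104.86678426125414 [82, 81, 83, 79, 77, 80, 79, 79, 79, 80, 79, 77, 77, 60, 25, 16, 14, 22, 16, 20, 20, 56, 86, 93, 95, 96, 102, 104, 104, 105, 104, 101, 103, 104, 103, 106, 105, 102, 103, 102, 123, 178, 176, 174, 170, 171, 171, 171, 172, 171, 172, 175, 173, 171, 169, 170, 170, 170, 171, 172, 175, 175, 175, 175, 173, 173, 173, 173, 172, 170, 171, 167, 170, 168, 168, 167, 164, 166, 168, 169, 170, 171, 170, 170, 170, 169, 171, 171, 171, 172, 173, 171, 169, 169, 168, 169, 171, 171, 171, 170, 171, 171, 171, 170, 167, 167, 168, 169, 169, 167, 169, 168, 169, 170, 167, 165, 166, 165, 164, 167, 169, 169, 166, 109, 101, 103, 102, 101, 103, 105, 104, 104, 103, 104, 104, 102, 103, 98, 94, 93, 91, 82, 51, 13, 13, 20, 14, 13, 12, 39, 74, 81, 79, 80, 78, 81, 78, 80, 78, 78, 80, 81, 79, 75, 51]
```

Positioned at (576.0,-20.5). Lowering into the bay.

```bash
python3 -m creep '[[[0,0,-0.5,0,0,0],[0,0,-1,0,0,0],[0,0,-1.4,0,0,0],[0,0,-1.7,0,0,0],[0,0,-1.85,0,0,0],[0,0,-1.95,0,0,0],[0,0,-2.02,0,0,0],[0,0,-2.02,0,0,0],[0,0,-2.05,0,0,0],[0,0,-2.05,0,0,0]]]'; python3 -m creep '[[[0,0,-0.03,0,0,0],[0,0,-0.06,0,0,0],[0,0,-0.06,0,0,0]]]'; python3 -m creep '[[[0,0,-0.03,0,0,0],[0,0,-0.05,0,0,0],[0,0,-0.05,0,0,0]]]'
```

```text
time_s: 23.4
eef_pos: [575.6, -20.6, 108.2]
ee_rot: [0.0, -0.176, 0.984, -0.0]
force: [0.2, -0.0, -1.7]
grip_width: 0.526
grip_force: 42.4
time_s: 23.65
eef_pos: [575.7, -20.6, 107.6]
ee_rot: [0.0, -0.176, 0.984, -0.0]
force: [-3.4, 1.0, 9.4]
grip_width: 0.524
grip_force: 43.4
time_s: 23.9
eef_pos: [575.7, -20.6, 107.5]
ee_rot: [0.0, -0.176, 0.984, -0.0]
force: [-8.3, 0.2, 20.9]
grip_width: 0.528
grip_force: 44.8
```

Seated at the expected height. I release, rise, take a check image, then move over the computer (top pixel (164,280), roughly (430,258)).

```bash
python3 -m creep '[[[0,0,0.05,0,0,0],[0,0,0.08,0,0,0],[0,0,0.08,0,0,0],[0,0,0.08,0,0,0],[0,0,0.08,0,0,0]]]' 62; python3 -m creep '[[[0,0,0.5,0,0,0],[0,0,1.2,0,0,0],[0,0,2.4,0,0,0],[0,0,3.6,0,0,0],[0,0,4.8,0,0,0],[0,0,6,0,0,0],[0,0,7.2,0,0,0],[0,0,7.7,0,0,0],[0,0,7.7,0,0,0],[0,0,7.7,0,0,0]]]'; python3 - <<'E'
from h import *
c=ctrl.capture("wrist");np.savez("w11",**{k:np.array(v) for k,v in c.items()})
t=ctrl.capture("top");print(ray(t,[(149.5,261),(179,261),(149.5,300),(179,300),(164,280)],24).round())
E
python3 -m creep '[[[-5.8,11,0,0,0,-4.06],[-5.8,11,0,0,0,-4.06],[-5.8,11,0,0,0,-4.06],[-5.8,11,0,0,0,-4.06],[-5.8,11,0,0,0,-4.06],[-5.8,11,0,0,0,-4.06],[-5.8,11,0,0,0,-4.06],[-5.8,11,0,0,0,-4.06],[-5.8,11,0,0,0,-4.06],[-5.8,11,0,0,0,-4.06],[-5.8,11,0,0,0,-4.06],[-5.8,11,0,0,0,-4.06]]]' 75; python3 - <<'E'
from h import *
c=ctrl.capture("wrist");np.savez("w12",**{k:np.array(v) for k,v in c.items()})
a=np.load("w11.npz")["image"][60:340,180:460];save("w1112",np.hstack([a,c["image"][60:340,180:460]]),1.4);print(ctrl.sense()["eef_pos"])
E
```

```text
time_s: 24.32
eef_pos: [575.5, -20.6, 107.0]
ee_rot: [-0.0, -0.176, 0.984, 0.0]
force: [1.0, 0.6, -0.0]
grip_width: 0.726
grip_force: 0.0
time_s: 25.15
eef_pos: [575.4, -20.6, 299.3]
ee_rot: [0.0, -0.176, 0.984, -0.0]
force: [0.5, -0.6, 0.3]
grip_width: 0.725
grip_force: 0.0
[[496. 296.  24.]
 [492. 231.  24.]
 [409. 293.  24.]
 [406. 229.  24.]
 [452. 263.  24.]]
time_s: 26.25
eef_pos: [431.0, 253.5, 299.1]
ee_rot: [-0.0, 0.001, 1.0, -0.0]
force: [-0.7, -0.4, 0.4]
grip_width: 0.872
grip_force: 0.0
[431.04972347 253.47927244 299.2138043 ]
```

View pics/w1112.png

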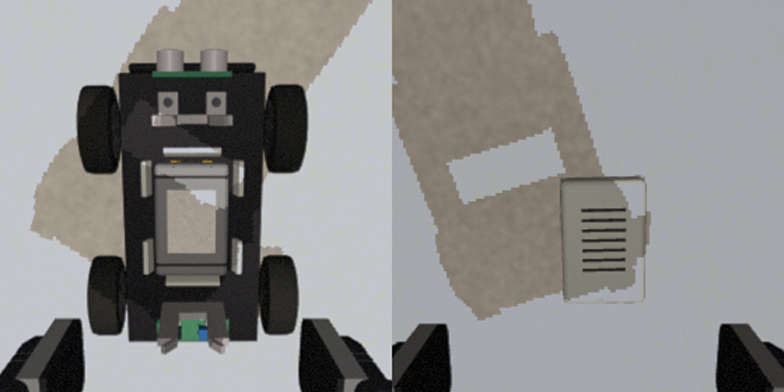

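Left: the charged pack sits squarely in the bay. Right: the computer is at crop (604,240), with top-face edges at columns ~564–645 and rows ~178–303. I measure both.

```bash
python3 - <<'E'
from h import *
c=dict(np.load("w12.npz"));im=c["image"].astype(int);g=im.mean(2)
for r in (200,230,262): print("row",r,g[r-1:r+2,294:370].mean(0).round().astype(int).tolist())
for k in (312,350): print("col",k,g[178:288,k-1:k+2].mean(1).round().astype(int).tolist())
p=dict(np.load("w11.npz"));
P=lambda x,y:(180+x/1.4,60+y/1.4)
h=p["image"].mean(2);print("pack col 316",h[160:270,314:319].mean(1).round().astype(int).tolist());print("row 245",h[243:247,280:355].mean(0).round().astype(int).tolist())
E
```

```text
row 200 [119, 121, 122, 124, 126, 123, 76, 102, 114, 124, 130, 129, 129, 130, 128, 129, 128, 129, 128, 129, 128, 128, 128, 130, 129, 129, 129, 129, 128, 128, 127, 127, 127, 127, 128, 127, 128, 127, 129, 127, 127, 128, 127, 127, 128, 128, 127, 127, 127, 126, 129, 140, 146, 168, 169, 170, 169, 169, 169, 169, 169, 170, 168, 169, 169, 164, 154, 135, 165, 167, 167, 166, 166, 166, 167, 167]
row 230 [121, 122, 122, 123, 122, 122, 118, 93, 104, 114, 123, 126, 127, 127, 126, 127, 127, 127, 127, 126, 125, 115, 97, 95, 96, 98, 94, 95, 96, 95, 94, 94, 93, 84, 81, 82, 84, 82, 82, 82, 82, 83, 83, 83, 83, 81, 72, 69, 76, 74, 74, 73, 85, 117, 126, 125, 125, 124, 125, 126, 124, 125, 125, 124, 117, 107, 97, 106, 121, 133, 167, 168, 167, 167, 167, 168]
row 262 [123, 126, 126, 125, 125, 126, 126, 122, 97, 105, 114, 120, 125, 125, 124, 125, 125, 125, 124, 124, 123, 124, 124, 122, 123, 124, 124, 123, 123, 123, 125, 124, 124, 123, 124, 124, 124, 123, 122, 124, 122, 124, 124, 123, 124, 124, 124, 125, 123, 123, 124, 123, 123, 123, 122, 124, 123, 126, 142, 149, 168, 171, 170, 169, 165, 155, 126, 166, 169, 168
[... 1290 characters left out ...]
 150, 149, 149, 149, 149, 148, 153, 173, 182, 176, 156, 152, 153, 152, 153, 154, 152, 152, 151, 151, 153, 156, 155, 155, 156, 155, 153, 152, 151, 151, 151, 153, 154, 154, 154, 154, 156, 154, 153, 154, 154, 154, 155, 155, 155, 155, 154, 154, 155, 155, 155, 143, 96, 89, 91, 91, 90, 92, 88, 60, 39, 74, 90, 92, 91, 89, 81, 82, 101, 106, 107, 109, 125, 143, 136, 68, 22, 16, 22, 19, 22]
row 245 [22, 35, 85, 147, 147, 133, 96, 92, 92, 77, 32, 48, 79, 85, 91, 92, 91, 91, 92, 90, 91, 92, 91, 92, 90, 89, 90, 91, 91, 92, 90, 91, 89, 91, 90, 90, 91, 90, 91, 92, 90, 92, 92, 90, 91, 90, 91, 90, 91, 90, 91, 91, 90, 90, 91, 91, 91, 91, 91, 88, 81, 70, 34, 16, 28, 58, 98, 99, 102, 141, 192, 196, 164, 66, 36]
```

```bash
python3 - <<'E'
from h import *
c=dict(np.load("w12.npz"))
d=lambda A:np.linalg.norm(A[0]-A[1]).round(1)
L=ray(c,[(300,200),(302,262)],24);R=ray(c,[(361.3,200),(360.5,262)],24)
print(L.round(1),R.round(1),d([L[0],R[0]]),d([L[1],R[1]]),[np.degrees(np.arctan2(*(k[1]-k[0])[1::-1])) for k in(L,R)])
n0=ray(c,(331,186.5),0);n=ray(c,(331,189.5),24);f=ray(c,(331,276.5),24);print(n0,n,f,d([n,f]),d([n0+[0,0,24],f]))
p=dict(np.load("w11.npz"))
def ax(A):
    u=np.array([np.cos(np.radians(20.3)),np.sin(np.radians(20.3))]);A=A[:,:2];return np.c_[A@u,A@[-u[1],u[0]]].round(1)
print("pack",ax(ray(p,[(316,177.5),(316,255.7)],52)),ax(ray(p,[(291,245),(341.3,245)],52)))
print("endlips",ax(ray(p,[(316,169.0),(316,257)],39)),"lip px",ax(ray(p,[(284,245),(350,245)],39)))
E
```

```text
[[419.7 237.5  24. ]
 [480.9 238.7  24. ]] [[419.8 294.9  24. ]
 [481.  296.   24. ]] 57.5 57.3 [np.float64(1.1157624525609113), np.float64(1.0067697175032473)]
[[410.05837488 267.34543209   0.        ]] [[409.91627265 266.45256399  24.        ]] [[496.08204946 267.24172531  24.        ]] 86.2 86.0
pack [[ 497.7 -219.7]
 [ 567.3 -219.7]] [[ 557.3 -242. ]
 [ 557.3 -197.2]]
endlips [[ 491.6 -219.7]
 [ 572.7 -219.7]] lip px [[ 561.  -249.4]
 [ 561.  -188.2]]
```

Computer: centre (453,266.8), 1.1°, 57.4 wide. Picking it up across its width.

```bash
python3 -m creep '[[[0.4,0.3,-1,0,0,0.24],[0.88,0.53,-2.2,0,0,0.24],[0.88,0.53,-3.4,0,0,0.24],[0.88,0.53,-4.6,0,0,0.24],[0.88,0.53,-5.8,0,0,0.24],[0.88,0.53,-7,0,0,0.24],[0.88,0.53,-7.9,0,0,0.24],[0.88,0.53,-8.5,0,0,0.24],[0.88,0.53,-8.8,0,0,0.24],[0.88,0.53,-8.95,0,0,0.24],[0.88,0.53,-9,0,0,0.24],[0.88,0.53,-9,0,0,0.24]]]' 75 35; python3 -m creep '[[[0,0,0,0,0,0],[0,0,0,0,0,0],[0,0,0,0,0,0],[0,0,0,0,0,0],[0,0,0,0,0,0],[0,0,0,0,0,0]]]' 40 35; python3 - <<'E'
from h import *
c=ctrl.capture("wrist");g=c["image"].mean(2);s=ctrl.sense();print(s["eef_pos"])
print(g[150:260,318].round().astype(int).tolist())
E
```

```text
time_s: 27.3
eef_pos: [453.0, 267.6, 75.2]
ee_rot: [0.001, -0.01, 1.0, 0.0]
force: [-0.4, -0.2, -0.4]
grip_width: 0.877
grip_force: 0.0
time_s: 27.8
eef_pos: [453.0, 267.8, 75.7]
ee_rot: [0.001, -0.011, 1.0, 0.0]
force: [-1.3, -1.8, 6.4]
grip_width: 0.67
grip_force: 38.4
[452.99042258 267.82763899  75.74320307]
[144, 144, 145, 143, 143, 145, 145, 146, 144, 141, 141, 143, 141, 144, 142, 143, 143, 144, 144, 146, 146, 146, 144, 143, 144, 142, 142, 141, 141, 140, 142, 141, 140, 143, 140, 143, 144, 141, 145, 145, 143, 142, 142, 144, 142, 146, 146, 144, 125, 81, 68, 85, 83, 83, 85, 85, 94, 100, 109, 120, 127, 131, 132, 135, 139, 141, 143, 144, 146, 148, 150, 149, 150, 149, 148, 149, 148, 147, 149, 149, 149, 148, 149, 150, 148, 148, 147, 148, 147, 148, 147, 149, 147, 150, 148, 147, 149, 148, 148, 147, 148, 148, 149, 148, 148, 148, 148, 150, 148, 149]
```

```bash
python3 - <<'E'
from h import *
c=ctrl.capture("wrist");s=ctrl.sense()
print(ray(c,[(318,198.7)],0)-s["eef_pos"],ray(c,[(318,209)],24)-s["eef_pos"])
E
python3 -m creep '[[[0,0,0.2,0,0,0],[0,0,0.5,0,0,0],[0,0,1,0,0,0],[0,0,1.8,0,0,0],[0,0,3,0,0,0],[0,0,4.2,0,0,0],[0,0,5.4,0,0,0],[0,0,6.6,0,0,0],[0,0,6.6,0,0,0]]]'; python3 -m creep '[[[0.5,-1.2,0,0,0,0.4],[1,-2.4,0,0,0,0.8],[1.5,-3.6,0,0,0,1.2],[2,-4.8,0,0,0,1.6],[2.5,-6,0,0,0,2],[3,-7.2,0,0,0,2.4],[3.5,-8.4,0,0,0,2.8],[4,-9.6,0,0,0,3.2],[4.5,-10.8,0,0,0,3.6],[4.9,-11.5,0,0,0,3.8],[4.9,-11.54,0,0,0,3.82],[4.9,-11.54,-0.6,0,0,3.82],[4.9,-11.54,-1.2,0,0,3.82],[4.9,-11.54,-1.6,0,0,3.82],[4.9,-11.54,-1.6,0,0,3.82],[4.9,-11.54,-1.6,0,0,3.82],[4.9,-11.54,-1.6,0,0,3.82]]]'
```

```text
[[-43.1867802   -0.68181204 -75.7346694 ]] [[-43.5200569   -0.79282532 -51.7346694 ]]
time_s: 28.65
eef_pos: [453.9, 268.3, 246.0]
ee_rot: [0.005, -0.011, 1.0, 0.002]
force: [0.9, -0.7, -0.6]
grip_width: 0.666
grip_force: 37.9
time_s: 30.07
eef_pos: [575.2, -20.6, 200.5]
ee_rot: [0.001, -0.176, 0.984, -0.0]
force: [0.8, -0.2, -0.9]
grip_width: 0.668
grip_force: 37.9
```

Well centred in the gripper and over the pack. Lowering onto the pack.

```bash
python3 -m creep '[[[0,0,-0.6,0,0,0],[0,0,-1.2,0,0,0],[0,0,-1.8,0,0,0],[0,0,-2.3,0,0,0],[0,0,-2.6,0,0,0],[0,0,-2.75,0,0,0],[0,0,-2.82,0,0,0],[0,0,-2.85,0,0,0],[0,0,-2.85,0,0,0]]]'; python3 -m creep '[[[0,0,-0.02,0,0,0],[0,0,-0.04,0,0,0],[0,0,-0.04,0,0,0]]]'; python3 -m creep '[[[0,0,-0.02,0,0,0],[0,0,-0.04,0,0,0],[0,0,-0.04,0,0,0]]]'
```

```text
time_s: 30.82
eef_pos: [575.3, -20.9, 129.0]
ee_rot: [0.001, -0.176, 0.984, -0.0]
force: [0.5, -0.5, -0.5]
grip_width: 0.67
grip_force: 38.0
time_s: 31.07
eef_pos: [575.2, -20.9, 127.8]
ee_rot: [0.0, -0.176, 0.984, -0.0]
force: [0.4, -0.2, 0.2]
grip_width: 0.67
grip_force: 38.1
time_s: 31.32
eef_pos: [575.2, -20.9, 127.7]
ee_rot: [0.0, -0.176, 0.984, -0.0]
force: [-4.7, -0.4, 10.2]
grip_width: 0.669
grip_force: 39.3
```

```bash
python3 -m creep '[[[0,0,0.03,0,0,0],[0,0,0.04,0,0,0],[0,0,0.04,0,0,0],[0,0,0.04,0,0,0],[0,0,0.04,0,0,0]]]' 70; python3 -m creep '[[[0,0,0.4,0,0,0],[0,0,1,0,0,0],[0,0,2.2,0,0,0],[0,0,3.4,0,0,0],[0,0,4.6,0,0,0],[0,0,5.8,0,0,0],[0,0,6.9,0,0,0],[0,0,6.9,0,0,0],[0,0,6.9,0,0,0]]]'; python3 - <<'E'
from h import *
c=ctrl.capture("wrist");np.savez("w13",**{k:np.array(v) for k,v in c.items()});save("w13",c["image"][85:310,225:405],2.6)
g=c["image"].mean(2);print(ctrl.sense()["eef_pos"])
print("col",g[150:290,317].round().astype(int).tolist())
for r in(185,235):print("row",g[r,270:365].round().astype(int).tolist())
E
python3 -m creep '[[[0.4,-1.4,0,0,0,-0.5],[0.8,-2.8,0,0,0,-1],[1.2,-4.2,0,0,0,-1.5],[1.6,-5.6,0,0,0,-2],[2,-7,0,0,0,-2.5],[2.4,-8.2,0,0,0,-3],[2.65,-9.1,0,0,0,-3.3],[2.69,-9.46,0,0,0,-3.35],[2.69,-9.46,-1,0,0,-3.35],[2.69,-9.46,-2,0,0,-3.35],[2.69,-9.46,-3,0,0,-3.35],[2.69,-9.46,-3,0,0,-3.35],[2.69,-9.46,-3,0,0,-3.35]]]' 40
```

```text
time_s: 31.73
eef_pos: [575.0, -20.8, 127.3]
ee_rot: [-0.0, -0.176, 0.984, 0.0]
force: [-0.2, -0.8, -0.6]
grip_width: 0.82
grip_force: 0.0
time_s: 32.48
eef_pos: [575.1, -20.8, 301.8]
ee_rot: [0.002, -0.176, 0.984, -0.001]
force: [0.5, -0.1, -0.5]
grip_width: 0.82
grip_force: 0.0
[574.81523392 -20.79094755 300.14189344]
col [28, 28, 25, 33, 39, 48, 44, 45, 37, 47, 45, 47, 44, 31, 53, 101, 96, 116, 160, 185, 187, 187, 193, 192, 192, 192, 192, 193, 192, 191, 191, 192, 192, 192, 193, 192, 192, 194, 192, 193, 190, 160, 64, 67, 134, 188, 194, 187, 155, 141, 82, 34, 71, 135, 149, 149, 148, 147, 133, 53, 37, 93, 147, 148, 146, 147, 143, 92, 34, 68, 135, 146, 146, 148, 145, 120, 49, 42, 102, 147, 146, 147, 146, 133, 61, 31, 84, 143, 147, 146, 146, 139, 85, 36, 85, 141, 147, 146, 144, 144, 145, 144, 144, 144, 145, 144, 144, 143, 144, 145, 144, 143, 145, 143, 144, 144, 145, 145, 142, 134, 125, 129, 102, 40, 39, 59, 63, 57, 60, 57, 58, 71, 101, 107, 108, 108, 105, 99, 97, 96]
row [19, 27, 20, 27, 29, 24, 28, 25, 21, 28, 26, 66, 119, 132, 140, 148, 149, 149, 150, 150, 150, 150, 149, 147, 150, 15
[... 195 characters left out ...]
3, 192, 192, 193, 191, 192, 192, 193, 192, 192, 192, 193, 192, 192, 192, 192, 189, 183, 167, 139, 96, 34, 16, 23, 22, 25, 24, 26, 24, 16, 29]
row [76, 23, 20, 15, 23, 26, 18, 20, 23, 20, 17, 14, 57, 111, 131, 137, 143, 145, 144, 147, 146, 148, 147, 147, 146, 147, 146, 148, 142, 75, 31, 30, 34, 33, 30, 32, 33, 31, 35, 31, 35, 31, 28, 31, 33, 30, 31, 31, 32, 34, 34, 35, 30, 33, 32, 34, 31, 36, 35, 34, 35, 34, 33, 31, 42, 91, 143, 147, 147, 147, 146, 146, 147, 146, 145, 146, 147, 144, 140, 132, 121, 118, 159, 99, 45, 32, 39, 40, 36, 36, 34, 35, 38, 39, 39]
time_s: 33.62
eef_pos: [641.9, -256.5, 223.9]
ee_rot: [-0.001, -0.032, 1.0, 0.001]
force: [0.3, -0.5, 1.0]
grip_width: 0.468
grip_force: 0.0
```

View pics/w13.png

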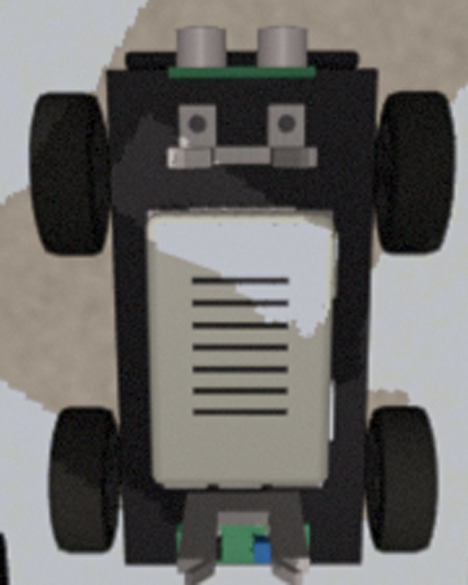

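The computer lies squarely on the stack between the brackets (crop columns 150–333, rows 212–487). I check its centring, and the bar's position from the new view over the tray.

```bash
python3 - <<'E'
from h import *
p=dict(np.load("w13.npz"))
def ax(A):
    u=np.array([np.cos(np.radians(20.3)),np.sin(np.radians(20.3))]);A=A[:,:2];return np.c_[A@u,A@[-u[1],u[0]]].round(1)
print(ax(ray(p,[(317,167.5),(317,272.3)],76)),ax(ray(p,[(281,185),(354,185),(282,235),(351.5,235)],76)))
P=lambda x,y:(225+x/2.6,85+y/2.6)
print("slots at 90",ax(ray(p,[P(217,157),P(272,157),P(217,518),P(270,518)],88)))
c=ctrl.capture("wrist");im=c["image"];g=im.mean(2);s=ctrl.sense()["eef_pos"]
m=(im.max(2)<60).astype(np.uint8);m[320:]=0;m[:,:250]=0;m[:,390:]=0
cs,_=cv2.findContours(m,cv2.RETR_EXTERNAL,cv2.CHAIN_APPROX_NONE)
for k in cs:
    if cv2.contourArea(k)>200:print(cv2.boundingRect(k),*rect(c,k,33))
print(s)
E
```

```text
[[ 488.1 -219.5]
 [ 575.5 -219.4]] [[ 501.8 -248.1]
 [ 501.7 -190.1]
 [ 542.9 -248.3]
 [ 542.8 -191. ]]
slots at 90 [[ 471.  -225.8]
 [ 471.  -210.1]
 [ 581.4 -226.4]
 [ 581.4 -209.7]]
(364, 284, 22, 36) [ 694.3 -212.5] 32.4 14.5 23.9
(250, 284, 19, 36) [ 697.9 -296.6] 30.1 13.3 -2.0
(308, 211, 14, 47) [ 642.2 -258. ] 34.5 9.5 3.8
(250, 0, 88, 33) [ 501.9 -279.8] 54.3 17.9 -86.3
[ 642.41710396 -256.88546158  225.83989165]
```

Computer is centred within 1 mm. The bar tab is at (642.2,-258.0), 34.5×9.5, as expected. I grip it.

```bash
python3 -m creep '[[[0,-0.02,-1,0,0,0],[0,-0.02,-2,0,0,0],[0,-0.02,-3,0,0,0],[0,-0.02,-4,0,0,0],[0,-0.02,-4.7,0,0,0],[0,-0.02,-5.1,0,0,0],[0,-0.02,-5.25,0,0,0],[0,-0.02,-5.3,0,0,0],[0,-0.02,-5.3,0,0,0],[0,-0.02,-5.3,0,0,0]]]' 40 40; python3 -m creep '[[[0,0,0,0,0,0],[0,0,0,0,0,0],[0,0,0,0,0,0],[0,0,0,0,0,0],[0,0,0,0,0,0],[0,0,0,0,0,0],[0,0,0,0,0,0],[0,0,0,0,0,0]]]' 0 40
```

```text
time_s: 34.5
eef_pos: [642.8, -258.1, 94.1]
ee_rot: [0.001, -0.031, 1.0, -0.001]
force: [-1.1, 0.5, 0.8]
grip_width: 0.469
grip_force: 0.0
time_s: 35.17
eef_pos: [642.5, -258.0, 93.1]
ee_rot: [0.0, -0.031, 1.0, -0.0]
force: [-0.4, 0.0, 5.0]
grip_width: 0.103
grip_force: 42.2
```

```bash
python3 -m creep '[[[0,0,0.3,0,0,0],[0,0,0.8,0,0,0],[0,0,1.4,0,0,0],[0,0,2.4,0,0,0],[0,0,3.6,0,0,0],[0,0,4.8,0,0,0],[0,0,6,0,0,0],[0,0,6.8,0,0,0],[0,0,6.8,0,0,0]]]'; python3 -m creep '[[[-0.4,1.4,0,0,0,0.5],[-0.8,2.8,0,0,0,1],[-1.2,4.2,0,0,0,1.5],[-1.6,5.6,0,0,0,2],[-2,7,0,0,0,2.5],[-2.4,8.4,0,0,0,3],[-2.6,9.2,0,0,0,3.3],[-2.68,9.5,0,0,0,3.35],[-2.68,9.5,-0.8,0,0,3.35],[-2.68,9.5,-1.4,0,0,3.35],[-2.68,9.5,-1.8,0,0,3.35],[-2.68,9.5,-1.8,0,0,3.35],[-2.68,9.5,-1.8,0,0,3.35],[-2.68,9.5,-1.8,0,0,3.35]]]'; python3 - <<'E'
from h import *
c=ctrl.capture("wrist");im=c["image"];g=im.mean(2).round().astype(int);s=ctrl.sense();e=s["eef_pos"];print(e)
save("w14",im)
zt=e[2]-90.1+12
for r in range(100,260,20): print(r,g[r,285:350].tolist())
E
```

```text
time_s: 35.92
eef_pos: [643.0, -258.2, 268.9]
ee_rot: [0.004, -0.031, 1.0, -0.003]
force: [0.7, 0.2, 0.7]
grip_width: 0.103
grip_force: 41.4
time_s: 37.08
eef_pos: [575.6, -20.8, 218.2]
ee_rot: [0.001, -0.176, 0.984, -0.0]
force: [0.7, -0.2, -1.1]
grip_width: 0.103
grip_force: 41.4
[575.65076163 -20.69460306 218.32860747]
100 [114, 120, 124, 126, 131, 132, 133, 138, 143, 148, 155, 155, 150, 143, 140, 137, 132, 131, 128, 126, 122, 117, 114, 103, 77, 51, 53, 52, 51, 53, 46, 48, 53, 51, 50, 57, 53, 49, 52, 52, 67, 98, 102, 108, 110, 110, 114, 119, 120, 122, 125, 127, 130, 133, 137, 130, 123, 121, 119, 119, 116, 115, 112, 110, 103]
120 [46, 55, 55, 53, 57, 54, 60, 51, 52, 56, 57, 56, 56, 56, 55, 48, 78, 145, 168, 181, 180, 179, 178, 176, 178, 178, 181, 180, 181, 180, 181, 182, 180, 180, 180, 179, 179, 178, 176, 174, 175, 172, 174, 175, 176, 176, 157, 126, 73, 67, 66, 68, 66, 68, 62, 66, 67, 70, 69, 69, 68, 69, 68, 68, 66]
140 [59, 120, 142, 144, 145, 144, 143, 146, 142, 140, 141, 145, 144, 145, 142, 145, 140, 135, 166, 182, 179, 179, 178, 177, 179, 177, 179, 180, 181, 179, 182, 181, 181,
[... 1074 characters left out ...]
 218, 219, 219, 219, 219, 219, 219, 218]
220 [172, 172, 173, 174, 174, 173, 173, 173, 174, 173, 172, 172, 173, 171, 173, 174, 171, 148, 149, 171, 181, 187, 211, 213, 215, 219, 219, 219, 220, 219, 219, 219, 219, 220, 219, 219, 219, 219, 218, 219, 219, 219, 219, 219, 218, 207, 154, 169, 171, 183, 219, 220, 219, 221, 220, 218, 218, 218, 219, 218, 219, 220, 219, 219, 218]
240 [173, 172, 173, 172, 173, 172, 171, 172, 173, 172, 174, 174, 173, 174, 174, 174, 173, 169, 139, 167, 175, 177, 174, 174, 172, 173, 173, 174, 175, 175, 174, 175, 175, 176, 175, 174, 173, 169, 166, 166, 168, 165, 166, 167, 165, 142, 138, 171, 172, 173, 172, 173, 174, 171, 174, 172, 172, 173, 172, 172, 171, 171, 171, 170, 171]
```

```bash
python3 - <<'E'
from h import *
c=ctrl.capture("wrist")
def ax(A):
    u=np.array([np.cos(np.radians(20.3)),np.sin(np.radians(20.3))]);A=A[:,:2];return np.c_[A@u,A@[-u[1],u[0]]].round(1)
print("bar",ax(ray(c,[(317.2,130),(316.9,240)],140)),"bracket",ax(ray(c,[(317.5,140)],100)),ax(ray(c,[(317.5,140)],92)),"tcp",ax(np.array([ctrl.sense()["eef_pos"]])))
p=dict(np.load("w13.npz"));P=lambda x,y:(225+x/2.6,85+y/2.6)
print("outer plates near",ax(ray(p,[P(168,157),P(318,157)],95)).mean(0),"far",ax(ray(p,[P(184,575),P(307,575)],100)).mean(0))
E
```

```text
bar [[ 463.2 -219.2]
 [ 507.  -219.3]] bracket [[ 467.  -219.1]] [[ 467.1 -219.1]] tcp [[ 532.7 -219. ]]
outer plates near [ 470.9 -218.4] far [ 595.35 -217.4 ]
```

Bar and slots are in line within about 1 mm (slot clearance ±3). Lowering gently.

```bash
python3 -m creep '[[[0,0.02,-0.4,0,0,0],[0,0.02,-0.8,0,0,0],[0,0.02,-1.1,0,0,0],[0,0.02,-1.3,0,0,0],[0,0.02,-1.5,0,0,0],[0,0.02,-1.65,0,0,0],[0,0.02,-1.8,0,0,0],[0,0.02,-1.9,0,0,0],[0,0.02,-1.95,0,0,0],[0,0.02,-2,0,0,0],[0,0.02,-2,0,0,0]]]'; python3 -m creep '[[[0,0,-0.03,0,0,0],[0,0,-0.06,0,0,0],[0,0,-0.06,0,0,0]]]'
```

```text
time_s: 38.1
eef_pos: [575.2, -19.8, 167.3]
ee_rot: [-0.0, -0.176, 0.984, 0.0]
force: [-0.4, 0.9, -1.6]
grip_width: 0.102
grip_force: 41.4
time_s: 38.35
eef_pos: [575.3, -19.8, 166.1]
ee_rot: [0.0, -0.176, 0.984, -0.0]
force: [0.2, -0.5, 0.2]
grip_width: 0.106
grip_force: 41.6
```

```bash
python3 -m creep '[[[0,0,-0.02,0,0,0],[0,0,-0.04,0,0,0],[0,0,-0.04,0,0,0]]]'
```

```text
time_s: 38.6
eef_pos: [575.4, -19.8, 166.1]
ee_rot: [0.0, -0.176, 0.984, -0.0]
force: [-3.8, 0.7, 7.6]
grip_width: 0.106
grip_force: 42.7
```

```bash
python3 -m creep '[[[0,0,0.03,0,0,0],[0,0,0.04,0,0,0],[0,0,0.04,0,0,0],[0,0,0.04,0,0,0],[0,0,0.04,0,0,0]]]' 30; python3 -m creep '[[[0,0,0.4,0,0,0],[0,0,1,0,0,0],[0,0,2.2,0,0,0],[0,0,3.4,0,0,0],[0,0,4.6,0,0,0],[0,0,5.4,0,0,0],[0,0,5.4,0,0,0],[0,0,5.4,0,0,0]]]' 75; python3 - <<'E'
from h import *
c=ctrl.capture("wrist");im=c["image"];g=im.mean(2).round().astype(int)
def ax(A):
    u=np.array([np.cos(np.radians(20.3)),np.sin(np.radians(20.3))]);A=A[:,:2];return np.c_[A@u,A@[-u[1],u[0]]].round(1)
m=(im.max(2)<60).astype(np.uint8);m[:150]=0;m[290:]=0;m[:,300:]=m[:,300:];m[:,:295]=0;m[:,340:]=0
cs,_=cv2.findContours(m,cv2.RETR_EXTERNAL,cv2.CHAIN_APPROX_NONE)
for k in cs:
    if cv2.contourArea(k)>100:
        r=rect(c,k,106);print(cv2.boundingRect(k),*r,ax(np.array([r[0]])))
print("tab row",g[215,295:340].tolist());print("bar row150",g[150,295:340].tolist());print("bar row 275",g[275,295:340].tolist());print("col",g[80:125,316].tolist())
print(ctrl.sense()["eef_pos"])
E
```

```text
time_s: 39.02
eef_pos: [575.2, -19.8, 165.7]
ee_rot: [-0.0, -0.176, 0.984, 0.0]
force: [1.0, -0.5, 0.4]
grip_width: 0.354
grip_force: 0.0
time_s: 39.68
eef_pos: [575.3, -19.8, 302.2]
ee_rot: [0.001, -0.176, 0.984, -0.0]
force: [-0.6, 0.2, -1.5]
grip_width: 0.879
grip_force: 0.0
(311, 207, 23, 47) [573.4 -16.9] 35.0 16.2 20.1 [[ 531.9 -214.8]]
(326, 150, 14, 15) [521.2 -28.5] 9.7 9.2 20.7 [[ 478.9 -207.6]]
(295, 150, 14, 15) [528.8 -48.9] 9.7 9.2 20.0 [[ 479.  -229.3]]
tab row [147, 145, 148, 146, 148, 145, 147, 145, 147, 146, 146, 146, 146, 146, 144, 114, 43, 10, 21, 19, 23, 23, 17, 19, 19, 22, 25, 15, 26, 72, 121, 146, 147, 146, 145, 146, 145, 146, 146, 145, 144, 145, 147, 146, 145]
bar row150 [46, 44, 43, 39, 40, 44, 46, 40, 44, 43, 41, 20, 25, 27, 100, 186, 193, 191, 191, 190, 191, 183, 154, 148, 150, 146, 144, 145, 145, 141, 102, 34, 22, 27, 27, 30, 22, 21, 18, 24, 24, 24, 18, 23, 27]
bar row 275 [37, 58, 58, 57, 58, 63, 59, 58, 58, 58, 58, 57, 61, 56, 61, 92, 138, 138, 137, 138, 136, 139, 140, 140, 141, 134, 134, 136, 133, 117, 63, 57, 60, 63, 61, 62, 62, 61, 56, 59, 63, 59, 59, 60, 40]
col [144, 146, 143, 144, 143, 140, 139, 138, 138, 139, 141, 143, 143, 144, 141, 140, 140, 138, 136, 138, 138, 139, 141, 137, 71, 25, 24, 26, 20, 21, 45, 66, 67, 62, 38, 29, 27, 29, 25, 23, 74, 138, 156, 153, 153]
[575.03568954 -19.77647792 300.77264385]
```

The bar tab is centred at 531.9 along the rover against the computer's 531.8. The bar lies straight at column 317 through both brackets, and the gripper is clear. I hand the job in.

```bash
python3 -c "
from rig import ctrl
print(ctrl.finish_job())"
```

```text
the job is handed in; nothing more can be done
None
```

The job is handed in at about 40 s: the flat pack is in the empty cradle, and the charged pack, computer and bar are stacked in the rover in that order, each seated at its expected height; the final bar check was by pixel measurement, since all 14 picture views were used.

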